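# Tighten the pump cover in cross order

## Robot

A 6-joint arm with a two-finger parallel gripper is mounted at the origin on a cart in front of the work surface, level with it; the furniture and walls round the work are solid. World frame = base frame: x ahead of the robot, y to its left, z up, the work surface at z = 0. Lengths are in m, angles in rad, forces in N, time in s.
With the tool pointing down it reaches from about 0.4 to 0.825 m from the base axis. Payload 7 kg.
Tool frame: the origin (TCP) lies midway between the tips of the shut fingers; the grasp point (between the pads) lies 19 mm behind it; z points along the fingers, y is the line along which they close (so a half turn about z gives the same grasp; the last joint's range is limited). The gripper opens to 88 mm and grips with 3 to 60 N. Pads are 19 mm wide; open, the fingers measure 130 mm over their backs; the gripper's body (78 mm by 193 mm) begins 47 mm behind the grasp point.
Start: joints at [1.488, 0.359, 0.012, 0, -1.224, -0.288], TCP at [0.245, 0.629, 0.193] pointing down, gripper open.
Joint ranges: [-3.07, 3.07], [-1.43, 2.12], [-1.02, 1.25], [-3.03, 1.67], [-3.05, -0], [-3.03, 3.03]. Speed limits (rad/s): [2.39, 2.39, 3.01, 3.14, 3.14, 3.14].

## Interface

Orientations are given as [roll, pitch, yaw] about the fixed x, y, z axes, in that order (R = Rz(yaw) Ry(pitch) Rx(roll)).
In Python, from station import get_state, grab_frame, calibration, job_done, boxes_of, regions_of, spot_point gives the robot as it stands. The module is installed in compiled form; this text tells all that it offers.
- The arm moves only by the tool arm_command, never from a script. Its argument "commands" is a list of rows, each an object of numbers: "tx", "ty", "tz": the shift along the tool's x, y, z each as a share of 25 cm, from -1 to 1; "twist": the turn about the tool's z as a share of 180 degrees, from -1 to 1. A call has exactly 8 rows; each row is the pose to reach, as a shift and turn from the pose commanded when the call began, along the tool's axes at that moment, turning the shorter way round; what a row does not reach only later rows make up. A row lasts 1/12 s, in which the tool goes at most 41.7 mm and 7.16 degrees, less where a joint would pass 70% of its speed; a pose out of reach is approached as far as the arm can. A call with a number of a shift or a turn outside -1 to 1 is refused whole. A call with a gripper value outside its range is refused whole. "claw" is the opening, from 0 (shut) to 1 (fully open), set as the call begins (left out, the last holds). The fingers move at their own pace and stop on an object; "grip_force" is the grip in N (left out, the last holds). Time passes only in rows, so rows that repeat a pose let the fingers close, or fill a call up. It gives the time, the measured TCP pose, the force, the opening and the grip force at its end, in the units of the state.
- get_state(): the state, without advancing time (a new reading comes with each control period).
- grab_frame(name): name is "scene" or "top" or "wrist"; returns the picture (400x640x3 uint8, red, green, blue); there is no depth.
- calibration(name): a dict with "camera_matrix" (3x3 intrinsics, pixels), "extrinsics" (4x4, takes a point from camera to world coordinates). Camera axes: x right, y down, z forward; pixel columns grow to the right and rows downward; lengths in m; the calibration is good to about 2 mm. The wrist camera is an equidistant fisheye: a pixel r from the principal point sees the ray r / f radians off the axis. A picture is of the moment at which its call begins: read the wrist's pose just before it. calibration takes no time and is no camera call; for the wrist camera it gives the pose at the moment of the call.
- job_done(): hands the job in; it is judged then, once.
Trained networks look in the newest picture that a camera, given by its name, has taken for a name from the list of things; names that differ only in an ending like _2 or _b are one class to them, and where a whole thing is asked for, a point or a joint stands for the part that bears it (a point fixed in the world has none). Each returns a list of dicts, best first, with "score" (0 to 1); they miss things now and then, are a little off and sometimes report something else, mostly with a low value. They report only what shows in the picture. A call takes as long as a camera call.
- boxes_of(query, camera): "rect" ([left, top, right, bottom] in pixels, round what is visible of it).
- regions_of(query, camera): "region" (400x640 bool, what is visible of it) and "rect" ([left, top, right, bottom] in pixels, round what is visible of it).
- spot_point(query, camera): "uv" ([column, row] in pixels: a listed point, or the origin of a listed thing).
The state is a dict: "t": time; "q": joint angles; "qd": joint speeds; "joint_efforts": joint torques, N m; "eef_pos": TCP position; "ee_rot": TCP orientation; "force": force on the tool from outside, world axes, zero at the start; "moment": the same for the moment, N m; "width": finger opening in m; "gripper_force": force on a finger pad.
Only numpy, scipy, OpenCV 4.12 (cv2) and the standard library are available. Lean on these libraries where they do the work, as an engineer would, in place of code of your own. Each camera call takes 0.05 s, during which the arm holds its last target. There are 200 camera calls.

## Task

Close the pump: tighten its four crank nuts clockwise, about half a turn each, until each comes up firm on its seat, without forcing it further. Go in cross order, so the cover seats evenly: finish one nut, then the one diagonally opposite, before you start on the other two. Do not disturb the tools and tins around the pump.

Things in the scene. Friction and masses are not known exactly. Their poses are not given: they have to be found in the camera images.
- pump: Grey cast pump bolted fast to the table. Base 170 x 170 mm, top flange 146 x 146 mm, outlet stub on its +x side reaching 97 mm from the centre. Origin: centre of the base's underside, z up. Four fixed studs at (+55,+55), (-55,+55), (-55,-55), (+55,-55) mm in its x, y carry nuts 0, 1, 2, 3; 0 and 2 are diagonal, 1 and 3 too.
- cover: Aluminium cover plate, 142 x 142 x 12 mm, with a 17 mm high centre boss; it floats on the springy gasket under the four nuts and follows them down, tipping a little on the way. Origin: centre of its underside, z up; home it is 74 mm above the table (up to 4 mm higher at the start).
- axis_0 (a point): Crank nut 0 at the pump's +x,+y corner, opposite nut 2: steel hub 29 mm wide, 23 mm high, lever on top. Point: on the turning axis at the hub's underside; x along the lever, z up. Clockwise from above tightens; it sinks 1 mm per rad. Home (underside 86 mm above the table) is 2.4 to 3.8 rad from the start, different for every nut. Drag on the way is a steady 4 N at the grip.
- grip_0 (a point): Middle of nut 0's upright black grip: round, spins freely, 15 mm wide, 36 mm high, 32 mm out from the axis, 44.5 mm above the hub's underside; hold it from above and carry it round with a still wrist. At the seat the push climbs above the 4 N by about 2.5 N per mm of grip travel: 9 to 15 N is firm; 8 mm past the seat crushes the gasket. Let go, the nut may back off a little but stays tight.
- axis_1 (a point): Crank nut 1 at the pump's -x,+y corner, opposite nut 3: steel hub 29 mm wide, 23 mm high, lever on top. Point: on the turning axis at the hub's underside; x along the lever, z up. Clockwise from above tightens; it sinks 1 mm per rad. Home (underside 86 mm above the table) is 2.4 to 3.8 rad from the start, different for every nut. Drag on the way is a steady 4 N at the grip.
- grip_1 (a point): Middle of nut 1's upright black grip: round, spins freely, 15 mm wide, 36 mm high, 32 mm out from the axis, 44.5 mm above the hub's underside; hold it from above and carry it round with a still wrist. At the seat the push climbs above the 4 N by about 2.5 N per mm of grip travel: 9 to 15 N is firm; 8 mm past the seat crushes the gasket. Let go, the nut may back off a little but stays tight.
- axis_2 (a point): Crank nut 2 at the pump's -x,-y corner, opposite nut 0: steel hub 29 mm wide, 23 mm high, lever on top. Point: on the turning axis at the hub's underside; x along the lever, z up. Clockwise from above tightens; it sinks 1 mm per rad. Home (underside 86 mm above the table) is 2.4 to 3.8 rad from the start, different for every nut. Drag on the way is a steady 4 N at the grip.
- grip_2 (a point): Middle of nut 2's upright black grip: round, spins freely, 15 mm wide, 36 mm high, 32 mm out from the axis, 44.5 mm above the hub's underside; hold it from above and carry it round with a still wrist. At the seat the push climbs above the 4 N by about 2.5 N per mm of grip travel: 9 to 15 N is firm; 8 mm past the seat crushes the gasket. Let go, the nut may back off a little but stays tight.
- axis_3 (a point): Crank nut 3 at the pump's +x,-y corner, opposite nut 1: steel hub 29 mm wide, 23 mm high, lever on top. Point: on the turning axis at the hub's underside; x along the lever, z up. Clockwise from above tightens; it sinks 1 mm per rad. Home (underside 86 mm above the table) is 2.4 to 3.8 rad from the start, different for every nut. Drag on the way is a steady 4 N at the grip.
- grip_3 (a point): Middle of nut 3's upright black grip: round, spins freely, 15 mm wide, 36 mm high, 32 mm out from the axis, 44.5 mm above the hub's underside; hold it from above and carry it round with a still wrist. At the seat the push climbs above the 4 N by about 2.5 N per mm of grip travel: 9 to 15 N is firm; 8 mm past the seat crushes the gasket. Let go, the nut may back off a little but stays tight.
- bolt_tin: Bystander: small open round grey tin, 60 mm wide, 45 mm high, standing on the table. Origin: centre of its underside.
- oil_can: Bystander: red oil can with a spout, 70 mm wide, 150 mm high. Origin: centre of its underside.
- spanner_13: Bystander: flat bright spanner, 170 mm long, 6 mm thick, lying on the table. Origin: centre of its underside.
- pliers_red: Bystander: pliers with red handles, 170 mm long, 14 mm thick, lying on the table. Origin: centre of its underside.

How it is judged:
By the outcome, as a careful person would: the job done as asked, in the order asked, and still so for the second after the job is handed in, with the robot touching nothing.
It also fails if it takes over 72 s, if anything falls off the work surface, if the arm or the gripper's body presses on something with over 40 N, if the wrist force passes 120 N, or if a joint passes its speed limit or range.

## Working session

There is one attempt and no reset: what is moved stays moved. The work goes in short steps, Python scripts to look and compute and a tool call to move; the robot and the scene stay as the last step left them, time stands still between calls to the robot, and variables do not carry over. Pictures are saved under pics/ and viewed, at most 10 in all, crops included, and the job is handed in when it is done.

Besides the shell and the picture viewer there is one more tool, called after "Emit:" in YAML: its name, and indented under it one key for each argument. arm_command: Moves the arm, as the interface text tells. Shift numbers are shares of 25 cm and turn numbers shares of 180 degrees, none past 1 either way. Its arguments: {"type":"object","properties":{"commands":{"type":"array"},"claw":{"type":"number"},"grip_force":{"type":"number"}},"required":["commands"]}

```bash
mkdir -p pics
cat > h.py <<'E'
import numpy as np, cv2
from station import *
def ray(cam,uv,c=None):
    c=c or calibration(cam); K=np.array(c["camera_matrix"]);T=np.array(c["extrinsics"])
    x=(uv[0]-K[0,2])/K[0,0];y=(uv[1]-K[1,2])/K[1,1]
    if cam=="wrist":
        r=np.hypot(x,y); d=np.array([x/r*np.sin(r),y/r*np.sin(r),np.cos(r)]) if r>1e-9 else np.array([0,0,1.])
    else: d=np.array([x,y,1.]); d/=np.linalg.norm(d)
    return T[:3,3],T[:3,:3]@d
def tri(rays):
    A=sum(np.eye(3)-np.outer(d,d) for o,d in rays);b=sum((np.eye(3)-np.outer(d,d))@o for o,d in rays)
    p=np.linalg.solve(A,b);return p,max(np.linalg.norm((np.eye(3)-np.outer(d,d))@(p-o)) for o,d in rays)
def onz(r,z):
    o,d=r;return o+d*(z-o[2])/d[2]
def save(name,img,rect=None,s=1):
    if rect: img=img[rect[1]:rect[3],rect[0]:rect[2]]
    cv2.imwrite("pics/"+name,cv2.resize(img[:,:,::-1],None,fx=s,fy=s,interpolation=cv2.INTER_CUBIC))
E
python3 - <<'E'
from h import *
s=get_state();print({k:np.round(v,4).tolist() for k,v in s.items()})
im={}
for c in ["scene","top"]:
    im[c]=grab_frame(c)
    for q in ["pump","cover","axis_0","axis_1","axis_2","axis_3","grip_0","grip_1","grip_2","grip_3"]:
        print(c,q,[(np.round(d["uv"],1).tolist(),round(d["score"],2)) for d in spot_point(q,c)][:5])
    K=calibration(c);print(np.round(K["extrinsics"],3).tolist(),np.round(K["camera_matrix"],1).tolist())
save("a.png",np.vstack([im["scene"],im["top"]]),s=0.75)
E
```

```text
{'t': 0.0, 'q': [1.4881, 0.3594, 0.0111, -0.0003, -1.2241, -0.2881], 'qd': [0.0004, -0.0007, -0.0002, -0.0003, 0.0013, 0.0007], 'joint_efforts': [-0.0001, -58.2714, 29.3044, 6.9972, 0.0069, -0.0002], 'eef_pos': [0.2444, 0.6286, 0.1921], 'ee_rot': [3.1399, -0.0002, -0.3709], 'force': [-0.5001, -0.458, 0.0968], 'moment': [-0.0467, -0.0173, 0.039], 'gripper_force': 0.0, 'width': 0.0876}
scene pump [([311.2, 221.1], 0.61)]
scene cover [([339.7, 203.1], 0.72), ([312.3, 204.2], 0.7)]
scene axis_0 [([283.8, 196.8], 0.76), ([314.1, 179.8], 0.68), ([304.8, 225.6], 0.66), ([341.3, 204.5], 0.46)]
scene axis_1 [([283.8, 196.8], 0.76), ([314.1, 179.8], 0.68), ([304.8, 225.6], 0.66), ([341.3, 204.5], 0.46)]
scene axis_2 [([283.8, 196.8], 0.76), ([314.1, 179.8], 0.68), ([304.8, 225.6], 0.66), ([341.3, 204.5], 0.46)]
scene axis_3 [([283.8, 196.8], 0.76), ([314.1, 179.8], 0.68), ([304.8, 225.6], 0.66), ([341.3, 204.5], 0.46)]
scene grip_0 [([310.0, 199.1], 0.69), ([344.4, 201.2], 0.68), ([314.1, 154.6], 0.53)]
scene grip_1 [([310.0, 199.1], 0.69), ([344.4, 201.2], 0.68), ([314.1, 154.6], 0.53)]
scene
[... 872 characters left out ...]
p grip_0 [([309.0, 181.7], 0.72), ([286.2, 235.1], 0.7), ([334.3, 201.6], 0.49), ([411.2, 246.0], 0.48), ([338.4, 227.1], 0.47)]
top grip_1 [([309.0, 181.7], 0.72), ([286.2, 235.1], 0.7), ([334.3, 201.6], 0.49), ([411.2, 246.0], 0.48), ([338.4, 227.1], 0.47)]
top grip_2 [([309.0, 181.7], 0.72), ([286.2, 235.1], 0.7), ([334.3, 201.6], 0.49), ([411.2, 246.0], 0.48), ([338.4, 227.1], 0.47)]
top grip_3 [([309.0, 181.7], 0.72), ([286.2, 235.1], 0.7), ([334.3, 201.6], 0.49), ([411.2, 246.0], 0.48), ([338.4, 227.1], 0.47)]
[[-0.037, -0.974, 0.222, 0.342], [-0.999, 0.035, -0.012, -0.01], [0.004, -0.222, -0.975, 1.237], [0.0, 0.0, 0.0, 1.0]] [[430.4, 0.0, 317.2], [0.0, 430.4, 201.0], [0.0, 0.0, 1.0]]
```

View pics/a.png

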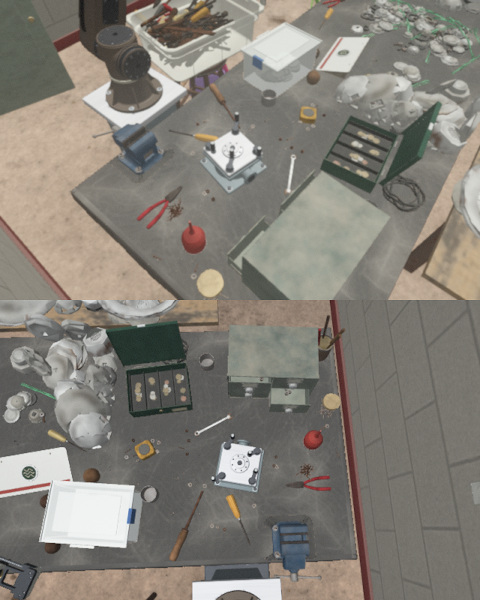

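The stacked view shows the pump at about top (320,218) and scene (310,205), with its four black grips; the spanner is to the pump's +x, and the screwdrivers are nearer the robot.

Run:
```python
from h import *
a=grab_frame("scene");b=grab_frame("top")
P,e=tri([ray("scene",(311.2,221.1)),ray("top",(323.7,219.9))]);print("pump",P,e)
print("cover",tri([ray("scene",(312.3,204.2)),ray("top",(321.3,218.4))]))
for q in ["pliers_red","oil_can","bolt_tin","spanner_13"]:
    r=spot_point(q,"top");print(q,[(onz(ray("top",d["uv"]),0).round(3).tolist(),round(d["score"],2)) for d in r[:2]])
A=cv2.resize(a[140:260,250:370],(600,600),interpolation=cv2.INTER_CUBIC);B=cv2.resize(b[170:270,265:365],(600,600),interpolation=cv2.INTER_CUBIC)
save("b1.png",A);save("b2.png",B)
```

```text
pump [ 0.56678117 -0.03843775  0.01708316] 0.004427307735210707
cover (array([ 0.56176806, -0.02938324,  0.07493161]), np.float64(0.005958646071119368))
pliers_red [([0.483, -0.283, 0.0], 0.95)]
oil_can [([0.648, -0.315, 0.0], 0.93)]
bolt_tin [([0.457, 0.316, 0.0], 0.94)]
spanner_13 [([0.74, 0.062, 0.0], 0.56)]
```

View pics/b2.png

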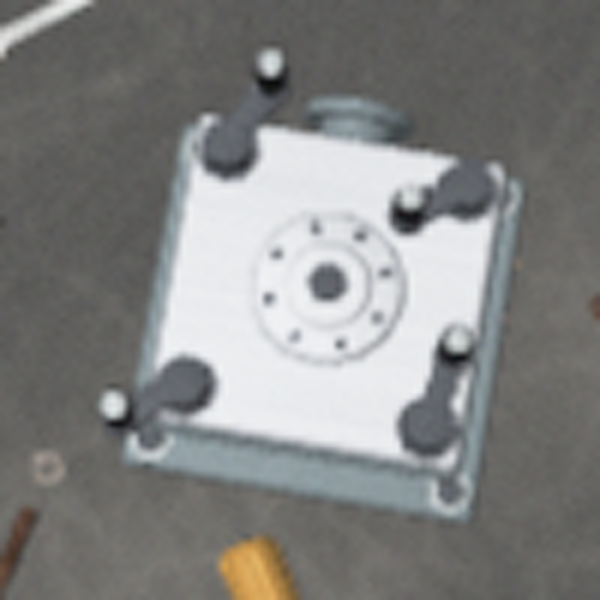

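View pics/b1.png

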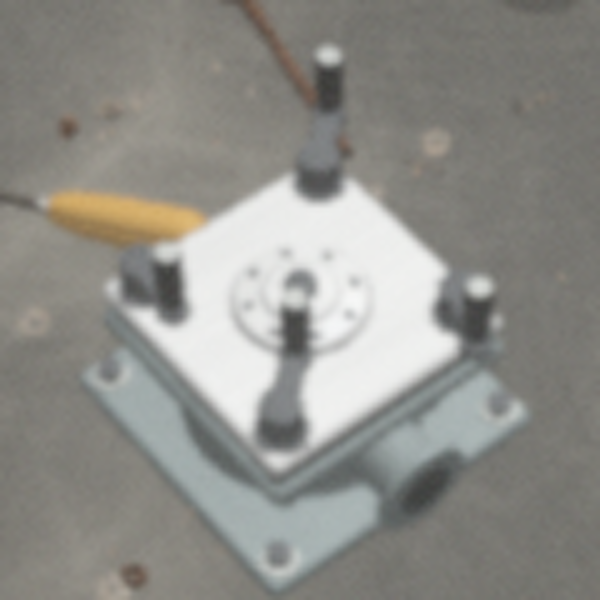

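Top crop: the caps are at crop px 0 (270,62), 1 (115,405), 2 (456,340), 3 (411,199). Scene crop: 0 (480,287), 1 (328,52), 2 (166,255), 3 (295,297). The outlet stub points to about +x, so pump yaw is slightly negative. I'll fit the pump pose from these and start moving over.

```bash
cat > fit0.py <<'E'
from h import *
from scipy.optimize import least_squares
T=[(270,62),(115,405),(456,340),(411,199)];S=[(480,287),(328,52),(166,255),(295,297)]
caps=[]
for t,s in zip(T,S):
    p,e=tri([ray("top",(265+t[0]/6-.4,170+t[1]/6-.4)),ray("scene",(250+s[0]/5-.4,140+s[1]/5-.4))]);caps.append(p);print(p.round(4),round(e,4))
caps=np.array(caps)
# hub top axes seen in top view at z~0.115 ; cover centre
hub=np.array([onz(ray("top",(265+u/6-.4,170+v/6-.4)),0.115) for u,v in [(230,150),(186,383),(430,425),(467,190)]])
loc=.055*np.array([[1,1],[-1,1],[-1,-1],[1,-1]])
def ax(x): c,s=np.cos(x[2]),np.sin(x[2]);return x[:2]+loc@np.array([[c,s],[-s,c]])
r=least_squares(lambda x:np.r_[(ax(x)-hub[:,:2]).ravel(),2*(np.linalg.norm(ax(x)-caps[:,:2],axis=1)-.032)],[.565,-.035,-.2])
A=ax(r.x);d=caps[:,:2]-A
print(r.x,np.abs(r.fun).max());print(A.round(4),np.linalg.norm(d,axis=1).round(4),np.arctan2(d[:,1],d[:,0]).round(3))
E
python3 fit0.py; python3 -c "
from h import *
print(onz(ray('top',(120,287)),0.1),onz(ray('top',(160,262)),0.1))"
```

```text
[ 0.6481 -0.0048  0.1498] 0.0011
[0.4995 0.0658 0.1525] 0.0013
[ 0.5223 -0.0804  0.1479] 0.0006
[ 0.5851 -0.0632  0.1492] 0.0017
[ 0.55564363 -0.02821556 -0.20812278] 0.0038808220515864633
[[ 0.6208  0.0142]
 [ 0.5132  0.037 ]
 [ 0.4905 -0.0707]
 [ 0.5981 -0.0934]] [0.0333 0.0319 0.0333 0.0329] [-0.61   2.014 -0.297  1.977]
[0.39188976 0.49430254 0.1       ] [0.4524741  0.39385545 0.1       ]
```

Emit:
arm_command:
  commands:
    - {"tz":-0.2}
    - {"tz":-0.36}
    - {"tz":-0.5,"tx":0.05,"ty":0.05}
    - {"tx":0.72,"ty":0.68,"tz":-0.5}
    - {"tx":0.72,"ty":0.68,"tz":-0.5}
    - {"tx":0.72,"ty":0.68,"tz":-0.5}
    - {"tx":0.72,"ty":0.68,"tz":-0.5}
    - {"tx":0.72,"ty":0.68,"tz":-0.5}
  claw: 0.34
  grip_force: 40

```text
invalid input
```

Emit:
arm_command:
  commands:
    - {"tx":0,"ty":0,"tz":-0.16,"twist":0}
    - {"tx":0,"ty":0,"tz":-0.32,"twist":0}
    - {"tx":0.05,"ty":0.05,"tz":-0.5,"twist":0}
    - {"tx":0.72,"ty":0.68,"tz":-0.5,"twist":0}
    - {"tx":0.72,"ty":0.68,"tz":-0.5,"twist":0}
    - {"tx":0.72,"ty":0.68,"tz":-0.5,"twist":0}
    - {"tx":0.72,"ty":0.68,"tz":-0.5,"twist":0}
    - {"tx":0.72,"ty":0.68,"tz":-0.5,"twist":0}
  claw: 0.34
  grip_force: 40

```text
t: 2.07
eef_pos: [0.3407, 0.4253, 0.3177]
ee_rot: [-3.141, 0.0, -0.37]
force: [1.0, 0.8, 0.2]
width: 0.0399
gripper_force: 0.0
```

Emit:
arm_command:
  commands:
    - {"tx":0.73,"ty":0.69,"tz":0,"twist":0}
    - {"tx":0.73,"ty":0.69,"tz":0,"twist":0}
    - {"tx":0.73,"ty":0.69,"tz":0,"twist":0}
    - {"tx":0.73,"ty":0.69,"tz":0,"twist":0}
    - {"tx":0.73,"ty":0.69,"tz":0,"twist":0}
    - {"tx":0.73,"ty":0.69,"tz":0,"twist":0}
    - {"tx":0.73,"ty":0.69,"tz":0,"twist":0}
    - {"tx":0.73,"ty":0.69,"tz":0,"twist":0}

```text
t: 2.73
eef_pos: [0.4487, 0.1982, 0.3178]
ee_rot: [-3.141, -0.0, -0.375]
force: [0.9, 0.1, 0.5]
width: 0.0295
gripper_force: 0.0
```

Emit:
arm_command:
  commands:
    - {"tx":0.73,"ty":0.69,"tz":0.1,"twist":-0.118}
    - {"tx":0.73,"ty":0.69,"tz":0.1,"twist":-0.118}
    - {"tx":0.73,"ty":0.69,"tz":0.1,"twist":-0.118}
    - {"tx":0.73,"ty":0.69,"tz":0.1,"twist":-0.118}
    - {"tx":0.73,"ty":0.69,"tz":0.1,"twist":-0.118}
    - {"tx":0.73,"ty":0.69,"tz":0.1,"twist":-0.118}
    - {"tx":0.73,"ty":0.69,"tz":0.1,"twist":-0.118}
    - {"tx":0.73,"ty":0.69,"tz":0.1,"twist":-0.118}

```text
t: 3.4
eef_pos: [0.5565, -0.0287, 0.2909]
ee_rot: [3.141, 0.002, -0.002]
force: [0.1, 0.6, 0.1]
width: 0.0297
gripper_force: 0.0
```

Run:
```python
from h import *
s=get_state();print({k:np.round(s[k],4).tolist() for k in ["t","eef_pos","ee_rot","force","width","q"]})
c=calibration("wrist");w=grab_frame("wrist");save("w.png",w)
np.savez("w1.npz",w=w,T=c["extrinsics"],K=c["camera_matrix"]);print(np.round(c["extrinsics"],3).tolist(),np.round(c["camera_matrix"],1).tolist())
for q in ["axis_0","grip_0"]:
    print(q,[(np.round(d["uv"],1).tolist(),round(d["score"],2)) for d in spot_point(q,"wrist")][:6])
```

```text
{'t': 3.4, 'eef_pos': [0.5565, -0.0287, 0.2909], 'ee_rot': [3.1406, 0.0022, -0.0025], 'force': [0.0501, 0.6067, 0.1453], 'width': 0.0297, 'q': [0.3001, 0.1169, -0.087, 0.0003, -1.3693, 1.2681]}
[[-0.002, -0.962, -0.272, 0.628], [-1.0, 0.003, -0.002, -0.027], [0.002, 0.272, -0.962, 0.482], [0.0, 0.0, 0.0, 1.0]] [[309.7, 0.0, 322.9], [0.0, 309.7, 202.9], [0.0, 0.0, 1.0]]
axis_0 [([374.1, 139.9], 0.8), ([274.9, 205.1], 0.71), ([286.3, 123.5], 0.7), ([351.0, 220.2], 0.57)]
grip_0 [([367.9, 209.1], 0.76), ([302.2, 100.0], 0.71), ([354.3, 151.9], 0.67), ([244.6, 226.1], 0.65), ([287.0, 124.5], 0.65)]
```

View pics/w.png

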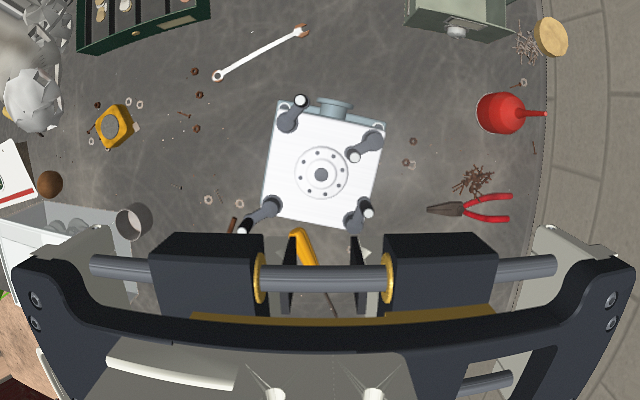

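The wrist picture shows caps at about 0 (300,100), 1 (243,230), 2 (368,213), 3 (354,157), with the spanner, can and pliers well clear. I'll take a magnified crop for accuracy.

Run:
```python
from h import *
w=np.load("w1.npz")["w"];save("w1c.png",w,[230,85,390,235],4)
```

```text
(no output)
```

View pics/w1c.png

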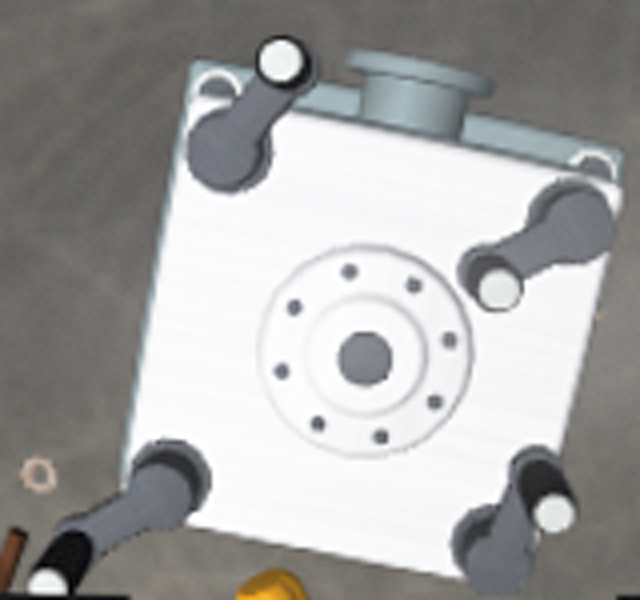

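Crop px: caps 0 (281,61), 1 (48,580), 2 (554,513), 3 (499,289). Lever-boss centres: 0 (225,152), 1 (165,492), 2 (497,548), 3 (572,220).

```bash
cat > fit.py <<'E'
from h import *
from scipy.optimize import least_squares
z=np.load("w1.npz");cw={"extrinsics":z["T"],"camera_matrix":z["K"]}
T=[(270,62),(115,405),(456,340),(411,199)];S=[(480,287),(328,52),(166,255),(295,297)]
W=[(281,61),(48,580),(554,513),(499,289)];H=[(225,152),(165,492),(497,548),(572,220)];HT=[(230,150),(186,383),(430,425),(467,190)]
rt=lambda u:ray("top",(265+u[0]/6-.4,170+u[1]/6-.4));rs=lambda u:ray("scene",(250+u[0]/5-.4,140+u[1]/5-.4));rw=lambda u:ray("wrist",(230+u[0]/4-.4,85+u[1]/4-.4),cw)
R=[[rt(T[i]),rs(S[i]),rw(W[i])] for i in range(4)]
G=[[rt(HT[i]),rw(H[i])] for i in range(4)]
for r in R: print("cap tri",tri(r)[0].round(4),round(tri(r)[1],4),"wrist@.151",onz(r[2],.151).round(4))
for r in G: print("hub",onz(r[0],.115).round(4),onz(r[1],.115).round(4),tri(r)[0].round(4))
loc=.055*np.array([[1,1],[-1,1],[-1,-1],[1,-1]])
def ax(x): c,s=np.cos(x[2]),np.sin(x[2]);return x[:2]+loc@np.array([[c,s],[-s,c]])
def res(x):
    A=ax(x);o=[]
    for i in range(4):
        p=np.r_[A[i]+.032*np.array([np.cos(x[3+i]),np.sin(x[3+i])]),.151]
        h=np.r_[A[i],.1155]
        o+=[wt*np.linalg.norm(np.cross(d,p-q)) for (q,d),wt in zip(R[i],(.5,.5,1))]
        o+=[wt*np.linalg.norm(np.cross(d,h-q)) for (q,d),wt in zip(G[i],(.3,.7))]
    return o
r=least_squares(res,[.556,-.028,-.208,-.61+1.6,2.0,-.3,2.0])
r=min([least_squares(res,[.556,-.028,-.208,-.65,2.0,-.3,2.0]),r],key=lambda q:q.cost)
A=ax(r.x);print(r.x.round(4),np.array(r.fun).reshape(4,5).round(4));print(A.round(4))
print("grips",(A+.032*np.c_[np.cos(r.x[3:]),np.sin(r.x[3:])]).round(4))
E
python3 fit.py
```

```text
cap tri [ 0.6479 -0.0043  0.1494] 0.0014 wrist@.151 [ 0.6474 -0.0038  0.151 ]
cap tri [0.5004 0.0665 0.1512] 0.0022 wrist@.151 [0.5025 0.0672 0.151 ]
cap tri [ 0.522  -0.08    0.1475] 0.001 wrist@.151 [ 0.5228 -0.0788  0.151 ]
cap tri [ 0.5853 -0.0627  0.1486] 0.0021 wrist@.151 [ 0.5861 -0.0617  0.151 ]
hub [0.6169 0.0137 0.115 ] [0.6228 0.0156 0.115 ] [0.6219 0.0158 0.0976]
hub [0.5126 0.0361 0.115 ] [0.5186 0.0371 0.115 ] [0.5148 0.0379 0.1034]
hub [ 0.4902 -0.0698  0.115 ] [ 0.4999 -0.0667  0.115 ] [ 0.4928 -0.0699  0.0944]
hub [ 0.5948 -0.0913  0.115 ] [ 0.6026 -0.0871  0.115 ] [ 0.6009 -0.0925  0.0867]
[ 0.559  -0.0255 -0.2025 -0.7369  2.0653 -0.3694  2.0893] [[0.0008 0.0007 0.0005 0.0023 0.0015]
 [0.0017 0.0007 0.0014 0.0015 0.0023]
 [0.0013 0.0008 0.0016 0.0013 0.0041]
 [0.0015 0.0005 0.0009 0.0021 0.0024]]
[[ 0.624   0.0173]
 [ 0.5162  0.0394]
 [ 0.4941 -0.0684]
 [ 0.6019 -0.0905]]
grips [[ 0.6477 -0.0042]
 [ 0.501   0.0676]
 [ 0.5239 -0.0799]
 [ 0.586  -0.0627]]
```

Emit:
arm_command:
  commands:
    - {"tx":0.18,"ty":-0.05,"tz":0.2,"twist":0}
    - {"tx":0.364,"ty":-0.098,"tz":0.38,"twist":0}
    - {"tx":0.364,"ty":-0.098,"tz":0.4,"twist":0}
    - {"tx":0.364,"ty":-0.098,"tz":0.4,"twist":0}
    - {"tx":0.364,"ty":-0.098,"tz":0.5,"twist":0}
    - {"tx":0.364,"ty":-0.098,"tz":0.6,"twist":0}
    - {"tx":0.364,"ty":-0.098,"tz":0.684,"twist":0}
    - {"tx":0.364,"ty":-0.098,"tz":0.684,"twist":0}

```text
t: 4.22
eef_pos: [0.6435, -0.0006, 0.1173]
ee_rot: [3.141, 0.007, 0.001]
force: [-1.8, -0.1, -1.1]
width: 0.03
gripper_force: 0.0
```

Emit:
arm_command:
  commands:
    - {"tx":0,"ty":0,"tz":0,"twist":0}
    - {"tx":0,"ty":0,"tz":0,"twist":0}
    - {"tx":0,"ty":0,"tz":0,"twist":0}
    - {"tx":0,"ty":0,"tz":0,"twist":0}
    - {"tx":0,"ty":0,"tz":0,"twist":0}
    - {"tx":0,"ty":0,"tz":0,"twist":0}
    - {"tx":0,"ty":0,"tz":0,"twist":0}
    - {"tx":0,"ty":0,"tz":0,"twist":0}
  claw: 0
  grip_force: 25

```text
t: 4.88
eef_pos: [0.6466, -0.0023, 0.1217]
ee_rot: [-3.142, -0.0, -0.0]
force: [0.3, -0.1, 0.0]
width: -0.0001
gripper_force: 0.0
```

Run:
```python
from h import *
s=get_state();print({k:np.round(s[k],4).tolist() for k in ["t","eef_pos","ee_rot","force","moment","width","gripper_force"]})
w=grab_frame("wrist");save("w2c.png",w,[220,80,420,260],3.3)
```

```text
{'t': 4.8833, 'eef_pos': [0.6466, -0.0023, 0.1217], 'ee_rot': [-3.1415, -0.0003, -0.0003], 'force': [0.2726, -0.1346, 0.0052], 'moment': [-0.0179, -0.0593, 0.0187], 'width': -0.0001, 'gripper_force': 0.0}
```

View pics/w2c.png

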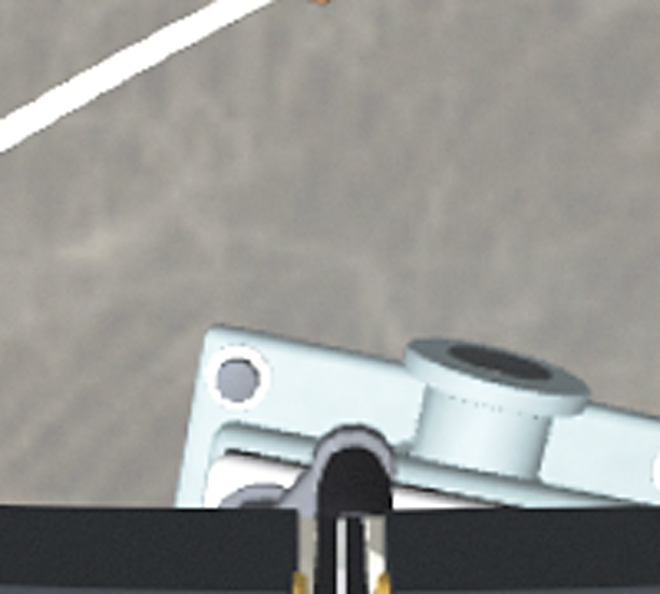

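The wrist crop shows the lever end and black grip of nut 0 at about the TCP position (crop (352,440)), yet the width reads 0, so the fingers didn't hold the grip. I'll check from the fixed cameras.

Run:
```python
from h import *
a=grab_frame("scene");b=grab_frame("top")
A=cv2.resize(a[130:250,270:390],(400,400),interpolation=cv2.INTER_CUBIC);B=cv2.resize(b[150:270,260:380],(400,400),interpolation=cv2.INTER_CUBIC)
save("c.png",np.hstack([A,B]))
```

```text
(no output)
```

View pics/c.png

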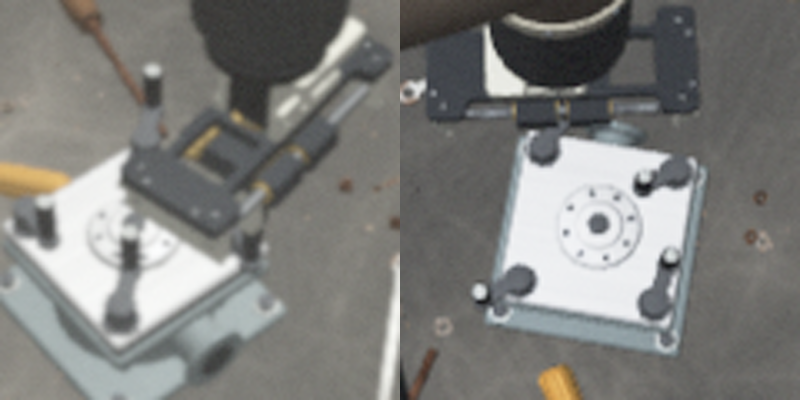

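```bash
cat >> h.py <<'E'
def proj(cam,p):
    c=calibration(cam);K=np.array(c["camera_matrix"]);T=np.array(c["extrinsics"]);q=T[:3,:3].T@(np.array(p)-T[:3,3])
    if cam=="wrist":
        r=np.hypot(*q[:2]);th=np.arctan2(r,q[2]);return K[:2,2]+K[0,0]*th*q[:2]/r
    return (K@q)[:2]/q[2]
E
python3 - <<'E'
from h import *
s=get_state();p=np.array(s["eef_pos"])
for dz in (0,.019,.045): 
    q=p+[0,0,dz];print(dz,((proj("scene",q)-[270,130])*3.333).round(),((proj("wrist",q)-[220,80])*3.3).round())
print(np.round(calibration("wrist")["extrinsics"],4).tolist())
a=grab_frame("scene");save("d.png",a[165:225,315:375],s=10)
E
```

```text
0 [249. 245.] [345. 491.]
0.019 [250. 229.] [346. 527.]
0.045 [252. 205.] [347. 590.]
[[0.0001, -0.963, -0.2697, 0.7177], [-1.0, 0.0003, -0.0012, -0.0009], [0.0013, 0.2697, -0.9629, 0.3125], [0.0, 0.0, 0.0, 1.0]]
```

View pics/d.png

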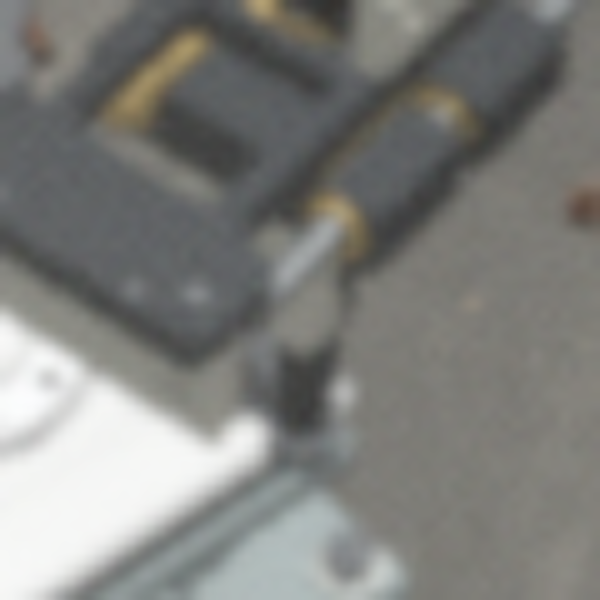

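The crop shows a black column at (280–335, 350–430), under the beige fingers. It sits where the grip stood before, with the cap hidden. I'll compare numerically with the earlier frame.

Run:
```python
from h import *
o=cv2.resize(cv2.imread("pics/b1.png"),(120,120),interpolation=cv2.INTER_AREA).mean(2)
a=grab_frame("scene").mean(2)[140:260,250:370]
r=slice(50,74);c=slice(88,104)
print("cols",np.arange(338,354));
for i in range(50,74): print(i+140,o[i,c].astype(int),'|',a[i,c].astype(int))
for cam in ["scene","top","wrist"]:
    if cam!="scene": grab_frame(cam)
    for q in ["grip_0","axis_0"]: print(cam,q,[(np.round(d["uv"],1).tolist(),round(d["score"],2)) for d in spot_point(q,cam)][:5])
s=get_state();print(proj("wrist",np.array(s["eef_pos"])),s["t"])
```

```text
cols [338 339 340 341 342 343 344 345 346 347 348 349 350 351 352 353]
190 [124 121 122 121 121 124 125 124 121 121 120 119 118 119 120 121] | [ 99 100 109 119 127 140 158 163 143 121 105  96  88  75  72  75]
191 [139 125 123 122 121 121 121 123 121 121 118 119 118 117 119 121] | [102 100 101 109 129 153 164 152 126 114 107  86  78  76  76  94]
192 [169 139 123 122 121 120 122 121 121 118 119 116 114 116 117 120] | [ 99 100  97 108 134 158 154 132 121 120 106  80  83  92 101 114]
193 [199 160 131 124 123 123 124 123 122 121 118 117 116 118 117 118] | [ 98 101  96 101 128 144 132 121 126 127 110  88 100 119 122 122]
194 [209 169 135 126 127 130 134 138 135 129 119 118 119 118 119 119] | [100  97  87  94 117 120 120 128 133 130 115  93 102 123 124 125]
195 [192 155 130 127 132 145 161 173 170 155 133 118 121 119 119 120] | [ 94  87  81  87 103 111 122 131 131 129 119  98 107 122 124 124]
196 [163 135 129 128 136 162 189 204 203 186 152 127 121 119 121 122] | [ 84  77  81  90 107 118 130 132 131 128 120 104 113 120 125 125]
197 [150 130 130 128 133 162 197 212 211 196 159 129 120 120 12
[... 2128 characters left out ...]
123 126 124 125]
213 [143 122 122 128 138 139 133 123 121 120 113 115 118 120 120 121] | [149 123 122 132 143 145 139 127 125 121 117 120 120 123 124 126]
scene grip_0 [([282.9, 196.8], 0.7), ([260.4, 324.5], 0.64), ([344.8, 199.2], 0.54), ([310.2, 203.1], 0.54)]
scene axis_0 [([306.8, 226.4], 0.72), ([279.3, 198.0], 0.71), ([314.0, 176.0], 0.58), ([338.7, 202.9], 0.46)]
top grip_0 [([341.0, 226.5], 0.48), ([286.5, 237.0], 0.47), ([333.7, 203.2], 0.45), ([310.4, 180.7], 0.42)]
top axis_0 [([344.6, 202.3], 0.58), ([300.7, 192.4], 0.57), ([336.6, 240.9], 0.56), ([294.2, 231.3], 0.42)]
wrist grip_0 [([329.3, 234.5], 0.65)]
wrist axis_0 [([301.8, 241.9], 0.59)]
[324.60114554 228.68715751] 5.5333
```

Run:
```python
from h import *
p=np.array(get_state()["eef_pos"])
for x in (-.039,.039):
  for y in (-.0965,.0965):
    for z in (.066,.096):
      q=p+[x,y,z];print(x,y,z,"scene",proj("scene",q).round(1),"top",proj("top",q).round(1))
z=np.load("w1.npz");w=z["w"]
T=z["T"];
im=w.mean(2).astype(int)
for r in range(222,262,4): print(r,im[r,262:392:5])
w=grab_frame("wrist");im=w.mean(2).astype(int);print("now")
for r in range(206,262,4): print(r,im[r,300:352:3])
```

```text
-0.039 -0.0965 0.066 scene [305.  203.4] top [346.9 189.8]
-0.039 -0.0965 0.096 scene [304.7 194.7] top [347.7 186.8]
-0.039 0.0965 0.066 scene [357.3 153.6] top [270.1 192.5]
-0.039 0.0965 0.096 scene [358.2 144.6] top [268.9 189.5]
0.039 -0.0965 0.066 scene [333.5 222. ] top [345.2 160.3]
0.039 -0.0965 0.096 scene [333.9 213.5] top [346.1 156.5]
0.039 0.0965 0.066 scene [384.7 168.9] top [269.7 162.9]
0.039 0.0965 0.096 scene [386.3 160. ] top [268.5 159.1]
222 [120 120 128 116 122 122 117 114 115 145 247 251 249 248 249 249 223  90
 110 108  95 109 108 110 109 103]
226 [121 123 124 119 122 120 123 115 115 119 114 112 102 174 235 248 251 112
 112 110  98 107 110 106 105 106]
230 [123 127 128 131 128 128  94  91 100 117 124 115 112 116 125 122 113 108
 106 105 105 102 107 107 109 106]
234 [ 75 131 122 124 123 118 147 153 102  95 120 117 113 119 118 119 115 111
 115 113 107 106 103 110 112  26]
238 [ 25 105 104 105 105 104  19 163 125  92 114 123 114 121 118 115 121 109
  19  81 105 105 106 105  96  32]
242 [ 24 106 105 104 104  92  20 149 139  86 120 125 124 125 122 115 110 114
  25
[... 869 characters left out ...]
26 [200 207 255 127 164 181  36  41  42  39  36  35  35  79 163 209 221 225]
230 [151 158 117 171 176 186  45  45  43  40  34  38  37 223 232 212 180 153]
234 [ 49  52  67  80 178 150  44  49  49  46  43  35  36  89 124 111  98  78]
238 [ 47  46  46  51 165 139  41  31 182  43 149 163 108  47  44  46  48  47]
242 [ 47  45  46  50 165 167  42  27 173  40 126 161 105  45  44  46  48  47]
246 [ 47  47  46  48 166 130  42  29 171  38  97 165 105  43  48  46  45  44]
250 [ 44  49  46  43 172 100  41  31 166  40  86 249 171  45  46  46  46  46]
254 [ 46  45  48  92 147  70  40  27 194  43  55 253  98  49  44  47  44  47]
258 [ 44  45  44 138 124  44  42  26 194  40  32 209 150  47  46  41  44  42]
```

Findings: the grip hasn't moved. In the scene view the fingertips hide exactly the cap disc and nothing below it, so the real tips are at z ≥ 0.150, about 30 mm above the reported TCP. The wrist view gives 26–37 mm. The fingers therefore closed just above the grip. I'll open them, shift 2 mm toward -y and go down in small force-guarded steps.

Emit:
arm_command:
  commands:
    - {"tx":0,"ty":0,"tz":0,"twist":0}
    - {"tx":0.004,"ty":0.008,"tz":0,"twist":0}
    - {"tx":0.004,"ty":0.008,"tz":0,"twist":0}
    - {"tx":0.004,"ty":0.008,"tz":0,"twist":0}
    - {"tx":0.004,"ty":0.008,"tz":0,"twist":0}
    - {"tx":0.004,"ty":0.008,"tz":0.01,"twist":0}
    - {"tx":0.004,"ty":0.008,"tz":0.02,"twist":0}
    - {"tx":0.004,"ty":0.008,"tz":0.02,"twist":0}
  claw: 0.34

```text
t: 6.25
eef_pos: [0.6471, -0.0042, 0.1156]
ee_rot: [3.142, 0.001, -0.0]
force: [-0.1, -0.1, -0.3]
width: 0.0297
gripper_force: 0.0
```

Emit:
arm_command:
  commands:
    - {"tx":0,"ty":0,"tz":0.004,"twist":0}
    - {"tx":0,"ty":0,"tz":0.008,"twist":0}
    - {"tx":0,"ty":0,"tz":0.012,"twist":0}
    - {"tx":0,"ty":0,"tz":0.012,"twist":0}
    - {"tx":0,"ty":0,"tz":0.012,"twist":0}
    - {"tx":0,"ty":0,"tz":0.012,"twist":0}
    - {"tx":0,"ty":0,"tz":0.012,"twist":0}
    - {"tx":0,"ty":0,"tz":0.012,"twist":0}

```text
t: 6.92
eef_pos: [0.6476, -0.0041, 0.1135]
ee_rot: [-3.142, -0.0, -0.0]
force: [0.3, 0.1, 0.1]
width: 0.0299
gripper_force: 0.0
```

Run:
```python
from h import *
s=get_state();print({k:np.round(s[k],4).tolist() for k in ["t","eef_pos","ee_rot","force","width"]})
a=grab_frame("scene").mean(2).astype(int)
for i in range(190,214,1): print(i,a[i,334:358])
```

```text
{'t': 6.9167, 'eef_pos': [0.6476, -0.0041, 0.1135], 'ee_rot': [-3.1416, -0.0002, -0.0], 'force': [0.3297, 0.0665, 0.1193], 'width': 0.0299}
190 [ 97  98  97  98  93  79  71  76  86  94  97  99 101  98  98  97  94  90
  78  67  64  73  99 120]
191 [100  97 103  98  89  80  72  79  88  95  97  97  99  96  96  97  90  81
  72  66  71  84 106 118]
192 [ 99 100  98  96  94  85  79  90 100 107 107 102  98  96  96  93  81  72
  63  69  83 104 116 121]
193 [102 100  99  98  95  95  91  94 113 127 132 109  95  92  88  81  72  68
  65  80 105 114 121 121]
194 [ 98  99 100  99  99  98  97 108 128 144 145 121 100  83  76  69  66  69
  73  95 117 121 122 122]
195 [ 98 101  99  99 103  99  99 115 141 155 148 122 104  82  66  68  69  73
  93 103 121 121 123 121]
196 [107 109 102 101 100  99  97 114 143 148 131 107  98  85  68  68  78  92
 109 120 123 123 122 123]
197 [121 124 105  99  98  92  90 104 123 124 107  96  88  78  65  74  89 111
 121 125 126 125 124 124]
198 [115 113 105 100  93  84  80  94 111 107  98  83  75  71  76  91 109 118
 122 123 122 122 122 123]
199 [102 104  99  95  87  79  84 
[... 811 characters left out ...]
 193 221 210 173 123  85  72  68  75  99 120 129 126 123
 120 121 123 124 124 119]
208 [137 136 136 151 198 232 226 189 135 104  90  91  95 112 129 139 133 126
 126 123 123 122 122 119]
209 [137 137 137 154 197 229 222 180 131 111 113 111 114 123 130 141 132 124
 123 121 123 119 120 120]
210 [146 140 150 166 194 215 204 167 120 103 107 111 106 109 119 127 125 123
 121 120 123 122 121 119]
211 [179 158 165 183 194 193 175 140 111 106 107 103 101 110 115 119 121 120
 123 123 124 122 121 122]
212 [214 187 174 177 174 158 139 120 121 129 131 118 110 111 113 116 121 122
 124 125 125 123 123 121]
213 [225 202 178 163 141 122 122 133 142 145 136 128 125 119 115 120 122 122
 123 122 123 124 121 122]
```

The -y finger now stands beside the grip, with no contact force. I'll keep going down under guard.

Emit:
arm_command:
  commands:
    - {"tx":0,"ty":0,"tz":0.004,"twist":0}
    - {"tx":0,"ty":0,"tz":0.008,"twist":0}
    - {"tx":0,"ty":0,"tz":0.012,"twist":0}
    - {"tx":0,"ty":0,"tz":0.016,"twist":0}
    - {"tx":0,"ty":0,"tz":0.02,"twist":0}
    - {"tx":0,"ty":0,"tz":0.02,"twist":0}
    - {"tx":0,"ty":0,"tz":0.02,"twist":0}
    - {"tx":0,"ty":0,"tz":0.02,"twist":0}

```text
t: 7.63
eef_pos: [0.6476, -0.0041, 0.1084]
ee_rot: [3.142, -0.0, -0.0]
force: [0.1, 0.8, 0.0]
width: 0.0294
gripper_force: 0.0
```

Emit:
arm_command:
  commands:
    - {"tx":0,"ty":0,"tz":0.004,"twist":0}
    - {"tx":0,"ty":0,"tz":0.008,"twist":0}
    - {"tx":0,"ty":0,"tz":0.012,"twist":0}
    - {"tx":0,"ty":0,"tz":0.012,"twist":0}
    - {"tx":0,"ty":0,"tz":0.012,"twist":0}
    - {"tx":0,"ty":0,"tz":0.012,"twist":0}
    - {"tx":0,"ty":0,"tz":0.012,"twist":0}
    - {"tx":0,"ty":0,"tz":0.012,"twist":0}
  claw: 0
  grip_force: 15

```text
t: 8.3
eef_pos: [0.6475, -0.0045, 0.1054]
ee_rot: [3.141, 0.0, -0.0]
force: [0.2, -3.4, 0.1]
width: 0.0136
gripper_force: 15.0
```

```bash
cat > st.py <<'E'
from h import *
s=get_state();print({k:np.round(s[k],4).tolist() for k in ["t","eef_pos","ee_rot","force","moment","width","gripper_force"]})
E
python3 st.py
```

```text
{'t': 8.3, 'eef_pos': [0.6475, -0.0045, 0.1054], 'ee_rot': [3.1413, 0.0002, -0.0002], 'force': [0.1774, -3.403, 0.1109], 'moment': [-1.2709, 0.0458, -0.0309], 'width': 0.0136, 'gripper_force': 15.0068}
```

The grip is held, but the width of 13.6 mm is a little small. I'll check the hold in one composite picture.

Run:
```python
from h import *
a=grab_frame("scene");w=grab_frame("wrist")
A=cv2.resize(a[170:225,320:375],(400,400),interpolation=cv2.INTER_CUBIC);B=cv2.resize(w[190:270,285:365],(400,400),interpolation=cv2.INTER_CUBIC)
save("e.png",np.hstack([A,B]))
```

```text
(no output)
```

View pics/e.png

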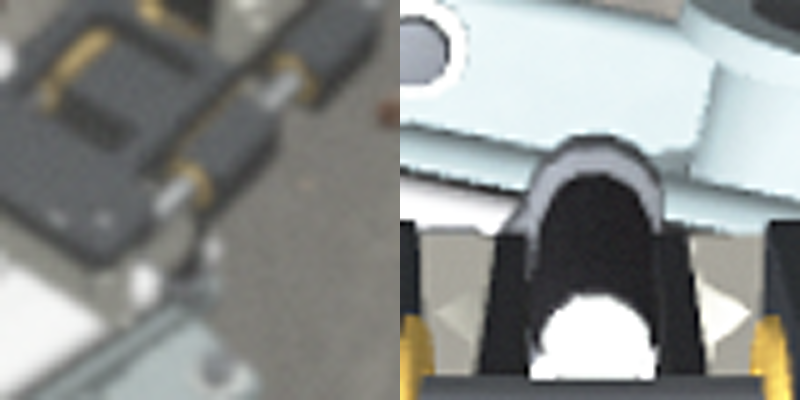

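The wrist crop shows the grip centred between both black pads, with its white cap in view at full px about (323,255). It's a good hold, though slightly high. I'll re-seat it 7 mm lower.

Emit:
arm_command:
  commands:
    - {"tx":0,"ty":0,"tz":0,"twist":0}
    - {"tx":0,"ty":0,"tz":0,"twist":0}
    - {"tx":0,"ty":0,"tz":0,"twist":0}
    - {"tx":0,"ty":0,"tz":0.008,"twist":0}
    - {"tx":0,"ty":0,"tz":0.016,"twist":0}
    - {"tx":0,"ty":0,"tz":0.024,"twist":0}
    - {"tx":0,"ty":0,"tz":0.028,"twist":0}
    - {"tx":0,"ty":0,"tz":0.028,"twist":0}
  claw: 0.28

```text
t: 9.07
eef_pos: [0.6473, -0.0041, 0.0979]
ee_rot: [3.142, 0.001, -0.0]
force: [-0.3, -0.1, -0.5]
width: 0.0248
gripper_force: 0.0
```

Emit:
arm_command:
  commands:
    - {"tx":0,"ty":0,"tz":0,"twist":0}
    - {"tx":0,"ty":0,"tz":0,"twist":0}
    - {"tx":0,"ty":0,"tz":0,"twist":0}
    - {"tx":0,"ty":0,"tz":0,"twist":0}
    - {"tx":0,"ty":0,"tz":0,"twist":0}
    - {"tx":0,"ty":0,"tz":0,"twist":0}
    - {"tx":0,"ty":0,"tz":0,"twist":0}
    - {"tx":0,"ty":0,"tz":0,"twist":0}
  claw: 0
  grip_force: 35

```text
t: 9.73
eef_pos: [0.6476, -0.0044, 0.0986]
ee_rot: [3.141, -0.0, -0.0]
force: [-0.3, -3.6, 0.8]
width: 0.0132
gripper_force: 35.0
```

```bash
python3 st.py
cat > arc.py <<'E'
# arc.py ax ay th0 step_total [cx cy = commanded tool pos, default on circle]: prints round tool shares for yaw 0 tool, clockwise arc
import sys,numpy as np
ax,ay,cx,cy,dth=map(float,sys.argv[1:6]);r=float(sys.argv[6]) if len(sys.argv)>6 else .032
n=int(sys.argv[7]) if len(sys.argv)>7 else 8
th0=np.arctan2(cy-ay,cx-ax);rows=[]
for k in range(1,9):
    f=min(k/n,1);th=th0-dth*f;p=np.array([ax+r*np.cos(th),ay+r*np.sin(th)])-[cx,cy]
    rows.append('{"tx": %.4f, "ty": %.4f, "tz": %.4f, "twist": 0}'%(p[0]/.25,-p[1]/.25,dth*f*.001/.25))
print("th0",th0,"r0",np.hypot(cy-ay,cx-ax));print("["+", ".join(rows)+"]")
E
python3 arc.py .623 .0167 .6475 -.0042 .5
```

```text
{'t': 9.7333, 'eef_pos': [0.6476, -0.0044, 0.0986], 'ee_rot': [3.1413, -0.0001, -0.0002], 'force': [-0.3259, -3.5628, 0.8307], 'moment': [-1.4854, -0.0135, 0.0195], 'width': 0.0132, 'gripper_force': 35.0045}
th0 -0.7062685803022516 r0 0.03220341596787518
[{"tx": -0.0060, "ty": 0.0054, "tz": 0.0003, "twist": 0}, {"tx": -0.0117, "ty": 0.0110, "tz": 0.0005, "twist": 0}, {"tx": -0.0178, "ty": 0.0162, "tz": 0.0008, "twist": 0}, {"tx": -0.0242, "ty": 0.0210, "tz": 0.0010, "twist": 0}, {"tx": -0.0309, "ty": 0.0254, "tz": 0.0013, "twist": 0}, {"tx": -0.0378, "ty": 0.0294, "tz": 0.0015, "twist": 0}, {"tx": -0.0450, "ty": 0.0329, "tz": 0.0018, "twist": 0}, {"tx": -0.0524, "ty": 0.0360, "tz": 0.0020, "twist": 0}]
```

Emit:
arm_command:
  commands:
    - {"tx":-0.006,"ty":0.0054,"tz":0.0003,"twist":0}
    - {"tx":-0.0117,"ty":0.011,"tz":0.0005,"twist":0}
    - {"tx":-0.0178,"ty":0.0162,"tz":0.0008,"twist":0}
    - {"tx":-0.0242,"ty":0.021,"tz":0.001,"twist":0}
    - {"tx":-0.0309,"ty":0.0254,"tz":0.0013,"twist":0}
    - {"tx":-0.0378,"ty":0.0294,"tz":0.0015,"twist":0}
    - {"tx":-0.045,"ty":0.0329,"tz":0.0018,"twist":0}
    - {"tx":-0.0524,"ty":0.036,"tz":0.002,"twist":0}

```text
t: 10.4
eef_pos: [0.6361, -0.0129, 0.0984]
ee_rot: [-3.141, -0.003, 0.0]
force: [5.7, -2.0, -1.6]
width: 0.0138
gripper_force: 35.0
```

```bash
cat > tf.py <<'E'
# tf.py ax ay : tangential (resisting, +) and radial-outward force on the tool
import sys
from h import *
ax,ay=map(float,sys.argv[1:3]);s=get_state();p=np.array(s["eef_pos"]);f=np.array(s["force"])
d=p[:2]-[ax,ay];th=np.arctan2(d[1],d[0]);u=np.array([np.cos(th),np.sin(th)]);cw=np.array([u[1],-u[0]])
print("t",round(s["t"],2),"pos",p.round(4),"th",round(th,3),"r",round(np.hypot(*d)*1e3,2),"resist",round(-f[:2]@cw,2),"radial_on_tool",round(f[:2]@u,2),"fz",round(f[2],2),"w",round(s["width"]*1e3,1),"mom",np.round(s["moment"],2))
E
python3 tf.py .623 .0167; python3 arc.py .623 .0167 .6344 -.0132 .8
```

```text
t 10.4 pos [ 0.6361 -0.0129  0.0984] th -1.153 r 32.35 resist 4.35 radial_on_tool 4.17 fz -1.64 w 13.8 mom [-0.98 -2.25 -0.05]
th0 -1.2065392448578538 r0 0.03199953124656671
[{"tx": -0.0122, "ty": 0.0040, "tz": 0.0004, "twist": 0}, {"tx": -0.0247, "ty": 0.0067, "tz": 0.0008, "twist": 0}, {"tx": -0.0374, "ty": 0.0081, "tz": 0.0012, "twist": 0}, {"tx": -0.0502, "ty": 0.0083, "tz": 0.0016, "twist": 0}, {"tx": -0.0629, "ty": 0.0072, "tz": 0.0020, "twist": 0}, {"tx": -0.0755, "ty": 0.0049, "tz": 0.0024, "twist": 0}, {"tx": -0.0878, "ty": 0.0013, "tz": 0.0028, "twist": 0}, {"tx": -0.0996, "ty": -0.0036, "tz": 0.0032, "twist": 0}]
```

Emit:
arm_command:
  commands:
    - {"tx":-0.0122,"ty":0.004,"tz":0.0004,"twist":0}
    - {"tx":-0.0247,"ty":0.0067,"tz":0.0008,"twist":0}
    - {"tx":-0.0374,"ty":0.0081,"tz":0.0012,"twist":0}
    - {"tx":-0.0502,"ty":0.0083,"tz":0.0016,"twist":0}
    - {"tx":-0.0629,"ty":0.0072,"tz":0.002,"twist":0}
    - {"tx":-0.0755,"ty":0.0049,"tz":0.0024,"twist":0}
    - {"tx":-0.0878,"ty":0.0013,"tz":0.0028,"twist":0}
    - {"tx":-0.0996,"ty":-0.0036,"tz":0.0032,"twist":0}

```text
t: 11.07
eef_pos: [0.6097, -0.013, 0.0974]
ee_rot: [3.141, -0.001, -0.0]
force: [3.1, -5.7, -0.1]
width: 0.0137
gripper_force: 35.0
```

```bash
python3 tf.py .623 .0167;  python3 arc.py .623 .0167 .6095 -.0123 .8
```

```text
t 11.07 pos [ 0.6097 -0.013   0.0974] th -1.991 r 32.51 resist 5.16 radial_on_tool 3.98 fz -0.14 w 13.7 mom [-2.1  -1.05  0.03]
th0 -2.006479199825836 r0 0.03198827910344661
[{"tx": -0.0113, "ty": -0.0059, "tz": 0.0004, "twist": 0}, {"tx": -0.0220, "ty": -0.0130, "tz": 0.0008, "twist": 0}, {"tx": -0.0319, "ty": -0.0211, "tz": 0.0012, "twist": 0}, {"tx": -0.0409, "ty": -0.0302, "tz": 0.0016, "twist": 0}, {"tx": -0.0490, "ty": -0.0401, "tz": 0.0020, "twist": 0}, {"tx": -0.0561, "ty": -0.0507, "tz": 0.0024, "twist": 0}, {"tx": -0.0621, "ty": -0.0620, "tz": 0.0028, "twist": 0}, {"tx": -0.0669, "ty": -0.0739, "tz": 0.0032, "twist": 0}]
```

Emit:
arm_command:
  commands:
    - {"tx":-0.0113,"ty":-0.0055,"tz":0.0004,"twist":0}
    - {"tx":-0.022,"ty":-0.0125,"tz":0.0008,"twist":0}
    - {"tx":-0.032,"ty":-0.0205,"tz":0.0012,"twist":0}
    - {"tx":-0.041,"ty":-0.0295,"tz":0.0016,"twist":0}
    - {"tx":-0.0492,"ty":-0.0395,"tz":0.002,"twist":0}
    - {"tx":-0.0563,"ty":-0.0502,"tz":0.0024,"twist":0}
    - {"tx":-0.0624,"ty":-0.0615,"tz":0.0028,"twist":0}
    - {"tx":-0.0672,"ty":-0.0735,"tz":0.0032,"twist":0}

```text
t: 11.73
eef_pos: [0.5925, 0.0062, 0.0963]
ee_rot: [3.141, 0.0, -0.0]
force: [0.6, -4.6, 0.4]
width: 0.0134
gripper_force: 35.0
```

```bash
python3 tf.py .623 .0163;  python3 arc.py .623 .0163 .5927 .0061 .25
```

```text
t 11.73 pos [0.5925 0.0062 0.0963] th -2.823 r 32.15 resist 4.52 radial_on_tool 0.86 fz 0.38 w 13.4 mom [-1.74 -0.52 -0.07]
th0 -2.8168747488520762 r0 0.03197076789819099
[{"tx": -0.0013, "ty": -0.0038, "tz": 0.0001, "twist": 0}, {"tx": -0.0024, "ty": -0.0076, "tz": 0.0003, "twist": 0}, {"tx": -0.0034, "ty": -0.0115, "tz": 0.0004, "twist": 0}, {"tx": -0.0043, "ty": -0.0154, "tz": 0.0005, "twist": 0}, {"tx": -0.0050, "ty": -0.0193, "tz": 0.0006, "twist": 0}, {"tx": -0.0056, "ty": -0.0233, "tz": 0.0008, "twist": 0}, {"tx": -0.0061, "ty": -0.0273, "tz": 0.0009, "twist": 0}, {"tx": -0.0064, "ty": -0.0312, "tz": 0.0010, "twist": 0}]
```

Emit:
arm_command:
  commands:
    - {"tx":-0.0013,"ty":-0.0038,"tz":0.0001,"twist":0}
    - {"tx":-0.0024,"ty":-0.0076,"tz":0.0003,"twist":0}
    - {"tx":-0.0034,"ty":-0.0115,"tz":0.0004,"twist":0}
    - {"tx":-0.0043,"ty":-0.0154,"tz":0.0005,"twist":0}
    - {"tx":-0.005,"ty":-0.0193,"tz":0.0006,"twist":0}
    - {"tx":-0.0056,"ty":-0.0233,"tz":0.0008,"twist":0}
    - {"tx":-0.0061,"ty":-0.0273,"tz":0.0009,"twist":0}
    - {"tx":-0.0064,"ty":-0.0312,"tz":0.001,"twist":0}

```text
t: 12.4
eef_pos: [0.5911, 0.014, 0.096]
ee_rot: [3.142, 0.0, -0.0]
force: [-0.7, -4.9, 1.3]
width: 0.0135
gripper_force: 35.0
```

```bash
python3 tf.py .623 .0163;  python3 - <<'E'
import numpy as np
# table: fine steps of .125 rad from commanded point, centre .623,.0163
th=np.arctan2(.0139-.0163,.5911-.623);c=np.array([.623,.0163])
for k in range(13):
    p=lambda a:c+.032*np.array([np.cos(a),np.sin(a)])
    d1=p(th-.0625)-p(th);d2=p(th-.125)-p(th);print(k,round(th-.125,3),"half",round(d1[0]*4,4),round(-d1[1]*4,4),"full",round(d2[0]*4,4),round(-d2[1]*4,4));th-=.125
E
```

```text
t 12.4 pos [0.5911 0.014  0.096 ] th -3.068 r 32.03 resist 4.84 radial_on_tool 1.05 fz 1.25 w 13.5 mom [-1.77  0.14  0.03]
0 -3.191 half -0.0004 -0.008 full -0.0002 -0.016
1 -3.316 half 0.0006 -0.008 full 0.0018 -0.0159
2 -3.441 half 0.0016 -0.0078 full 0.0038 -0.0155
3 -3.566 half 0.0026 -0.0076 full 0.0057 -0.015
4 -3.691 half 0.0035 -0.0072 full 0.0075 -0.0141
5 -3.816 half 0.0044 -0.0067 full 0.0092 -0.0131
6 -3.941 half 0.0052 -0.0061 full 0.0108 -0.0118
7 -4.066 half 0.0059 -0.0054 full 0.0121 -0.0104
8 -4.191 half 0.0065 -0.0046 full 0.0133 -0.0088
9 -4.316 half 0.0071 -0.0038 full 0.0143 -0.0071
10 -4.441 half 0.0075 -0.0029 full 0.0151 -0.0052
11 -4.566 half 0.0078 -0.0019 full 0.0156 -0.0033
12 -4.691 half 0.0079 -0.0009 full 0.0159 -0.0013
```

Emit:
arm_command:
  commands:
    - {"tx":-0.0002,"ty":-0.004,"tz":0,"twist":0}
    - {"tx":-0.0004,"ty":-0.008,"tz":0,"twist":0}
    - {"tx":-0.0003,"ty":-0.012,"tz":0,"twist":0}
    - {"tx":-0.0002,"ty":-0.016,"tz":0,"twist":0}
    - {"tx":-0.0002,"ty":-0.016,"tz":0,"twist":0}
    - {"tx":-0.0002,"ty":-0.016,"tz":0,"twist":0}
    - {"tx":-0.0002,"ty":-0.016,"tz":0,"twist":0}
    - {"tx":-0.0002,"ty":-0.016,"tz":0,"twist":0}

```text
t: 13.07
eef_pos: [0.5911, 0.0181, 0.0959]
ee_rot: [-3.141, 0.0, -0.0]
force: [-0.6, -3.1, -0.2]
width: 0.0138
gripper_force: 35.0
```

Emit:
arm_command:
  commands:
    - {"tx":0.0003,"ty":-0.004,"tz":0,"twist":0}
    - {"tx":0.0006,"ty":-0.008,"tz":0.0005,"twist":0}
    - {"tx":0.0012,"ty":-0.012,"tz":0.001,"twist":0}
    - {"tx":0.0018,"ty":-0.0159,"tz":0.001,"twist":0}
    - {"tx":0.0018,"ty":-0.0159,"tz":0.001,"twist":0}
    - {"tx":0.0018,"ty":-0.0159,"tz":0.001,"twist":0}
    - {"tx":0.0018,"ty":-0.0159,"tz":0.001,"twist":0}
    - {"tx":0.0018,"ty":-0.0159,"tz":0.001,"twist":0}

```text
t: 13.73
eef_pos: [0.5916, 0.022, 0.0958]
ee_rot: [-3.141, -0.0, -0.0]
force: [0.4, -2.7, -0.1]
width: 0.0136
gripper_force: 35.0
```

Emit:
arm_command:
  commands:
    - {"tx":0.0006,"ty":-0.004,"tz":0,"twist":0}
    - {"tx":0.0016,"ty":-0.0078,"tz":0.0005,"twist":0}
    - {"tx":0.0027,"ty":-0.0118,"tz":0.0005,"twist":0}
    - {"tx":0.0038,"ty":-0.0155,"tz":0.0005,"twist":0}
    - {"tx":0.0038,"ty":-0.0155,"tz":0.0005,"twist":0}
    - {"tx":0.0038,"ty":-0.0155,"tz":0.0005,"twist":0}
    - {"tx":0.0038,"ty":-0.0155,"tz":0.0005,"twist":0}
    - {"tx":0.0038,"ty":-0.0155,"tz":0.0005,"twist":0}

```text
t: 14.4
eef_pos: [0.5926, 0.0259, 0.0957]
ee_rot: [-3.141, -0.0, -0.0]
force: [0.6, -2.6, -0.8]
width: 0.0138
gripper_force: 35.0
```

Emit:
arm_command:
  commands:
    - {"tx":0.0012,"ty":-0.004,"tz":0,"twist":0}
    - {"tx":0.0026,"ty":-0.0076,"tz":0.0005,"twist":0}
    - {"tx":0.0041,"ty":-0.0114,"tz":0.0005,"twist":0}
    - {"tx":0.0057,"ty":-0.015,"tz":0.0005,"twist":0}
    - {"tx":0.0057,"ty":-0.015,"tz":0.0005,"twist":0}
    - {"tx":0.0057,"ty":-0.015,"tz":0.0005,"twist":0}
    - {"tx":0.0057,"ty":-0.015,"tz":0.0005,"twist":0}
    - {"tx":0.0057,"ty":-0.015,"tz":0.0005,"twist":0}

```text
t: 15.07
eef_pos: [0.594, 0.0297, 0.0956]
ee_rot: [-3.141, -0.0, -0.0]
force: [0.8, -3.6, -1.3]
width: 0.0135
gripper_force: 35.0
```

Emit:
arm_command:
  commands:
    - {"tx":0.0017,"ty":-0.0037,"tz":0.001,"twist":0}
    - {"tx":0.0035,"ty":-0.0072,"tz":0.001,"twist":0}
    - {"tx":0.0055,"ty":-0.0107,"tz":0.0015,"twist":0}
    - {"tx":0.0075,"ty":-0.0141,"tz":0.0015,"twist":0}
    - {"tx":0.0075,"ty":-0.0141,"tz":0.0015,"twist":0}
    - {"tx":0.0075,"ty":-0.0141,"tz":0.0015,"twist":0}
    - {"tx":0.0075,"ty":-0.0141,"tz":0.0015,"twist":0}
    - {"tx":0.0075,"ty":-0.0141,"tz":0.0015,"twist":0}

```text
t: 15.73
eef_pos: [0.5959, 0.0332, 0.0953]
ee_rot: [-3.141, -0.0, 0.0]
force: [-1.0, -4.0, 2.3]
width: 0.0131
gripper_force: 35.0
```

Emit:
arm_command:
  commands:
    - {"tx":0.0022,"ty":-0.0034,"tz":0,"twist":0}
    - {"tx":0.0044,"ty":-0.0067,"tz":0,"twist":0}
    - {"tx":0.0068,"ty":-0.01,"tz":0,"twist":0}
    - {"tx":0.0092,"ty":-0.0131,"tz":0,"twist":0}
    - {"tx":0.0092,"ty":-0.0131,"tz":0,"twist":0}
    - {"tx":0.0092,"ty":-0.0131,"tz":0,"twist":0}
    - {"tx":0.0092,"ty":-0.0131,"tz":0,"twist":0}
    - {"tx":0.0092,"ty":-0.0131,"tz":0,"twist":0}

```text
t: 16.4
eef_pos: [0.5982, 0.0364, 0.0952]
ee_rot: [-3.141, -0.0, -0.0]
force: [-0.1, -4.3, 1.2]
width: 0.0135
gripper_force: 35.0
```

```bash
python3 tf.py .623 .0163
```

```text
t 16.4 pos [0.5982 0.0364 0.0952] th 2.459 r 31.91 resist 3.35 radial_on_tool -2.65 fz 1.21 w 13.5 mom [-1.51  0.09  0.03]
```

Emit:
arm_command:
  commands:
    - {"tx":0.0026,"ty":-0.003,"tz":0,"twist":0}
    - {"tx":0.0053,"ty":-0.006,"tz":0.0005,"twist":0}
    - {"tx":0.0081,"ty":-0.0089,"tz":0.0005,"twist":0}
    - {"tx":0.011,"ty":-0.0116,"tz":0.0005,"twist":0}
    - {"tx":0.011,"ty":-0.0116,"tz":0.0005,"twist":0}
    - {"tx":0.011,"ty":-0.0116,"tz":0.0005,"twist":0}
    - {"tx":0.011,"ty":-0.0116,"tz":0.0005,"twist":0}
    - {"tx":0.011,"ty":-0.0116,"tz":0.0005,"twist":0}

```text
t: 17.07
eef_pos: [0.6009, 0.0393, 0.095]
ee_rot: [-3.141, -0.0, -0.0]
force: [-0.6, -3.9, 1.7]
width: 0.0132
gripper_force: 35.0
```

```bash
python3 tf.py .623 .0163
```

```text
t 17.07 pos [0.6009 0.0393 0.095 ] th 2.335 r 31.9 resist 3.1 radial_on_tool -2.37 fz 1.66 w 13.2 mom [-1.57  0.25 -0.01]
```

Still on the way (3.24 rad turned so far).

Emit:
arm_command:
  commands:
    - {"tx":0.003,"ty":-0.0027,"tz":0,"twist":0}
    - {"tx":0.006,"ty":-0.0053,"tz":0.0005,"twist":0}
    - {"tx":0.0091,"ty":-0.0078,"tz":0.0005,"twist":0}
    - {"tx":0.0123,"ty":-0.0102,"tz":0.0005,"twist":0}
    - {"tx":0.0123,"ty":-0.0102,"tz":0.0005,"twist":0}
    - {"tx":0.0123,"ty":-0.0102,"tz":0.0005,"twist":0}
    - {"tx":0.0123,"ty":-0.0102,"tz":0.0005,"twist":0}
    - {"tx":0.0123,"ty":-0.0102,"tz":0.0005,"twist":0}

```text
t: 17.73
eef_pos: [0.604, 0.0419, 0.0949]
ee_rot: [-3.141, -0.0, -0.0]
force: [-1.5, -2.8, 0.4]
width: 0.0133
gripper_force: 35.0
```

```bash
python3 tf.py .623 .0163
```

```text
t 17.73 pos [0.604  0.0419 0.0949] th 2.21 r 31.84 resist 2.87 radial_on_tool -1.41 fz 0.4 w 13.3 mom [-1.48  0.46  0.02]
```

Emit:
arm_command:
  commands:
    - {"tx":0.0033,"ty":-0.0023,"tz":0,"twist":0}
    - {"tx":0.0066,"ty":-0.0045,"tz":0.0005,"twist":0}
    - {"tx":0.01,"ty":-0.0066,"tz":0.0005,"twist":0}
    - {"tx":0.0134,"ty":-0.0086,"tz":0.0005,"twist":0}
    - {"tx":0.0134,"ty":-0.0086,"tz":0.0005,"twist":0}
    - {"tx":0.0134,"ty":-0.0086,"tz":0.0005,"twist":0}
    - {"tx":0.0134,"ty":-0.0086,"tz":0.0005,"twist":0}
    - {"tx":0.0134,"ty":-0.0086,"tz":0.0005,"twist":0}

```text
t: 18.4
eef_pos: [0.6074, 0.044, 0.0948]
ee_rot: [-3.141, -0.0, -0.0]
force: [-2.4, -2.7, 1.4]
width: 0.0135
gripper_force: 35.0
```

```bash
python3 tf.py .623 .0163
```

```text
t 18.4 pos [0.6074 0.044  0.0948] th 2.083 r 31.82 resist 3.42 radial_on_tool -1.22 fz 1.37 w 13.5 mom [-1.38  0.63  0.01]
```

Emit:
arm_command:
  commands:
    - {"tx":0.0036,"ty":-0.0019,"tz":0,"twist":0}
    - {"tx":0.0071,"ty":-0.0037,"tz":0.0005,"twist":0}
    - {"tx":0.0107,"ty":-0.0054,"tz":0.0005,"twist":0}
    - {"tx":0.0144,"ty":-0.0069,"tz":0.0005,"twist":0}
    - {"tx":0.0144,"ty":-0.0069,"tz":0.0005,"twist":0}
    - {"tx":0.0144,"ty":-0.0069,"tz":0.0005,"twist":0}
    - {"tx":0.0144,"ty":-0.0069,"tz":0.0005,"twist":0}
    - {"tx":0.0144,"ty":-0.0069,"tz":0.0005,"twist":0}

```text
t: 19.07
eef_pos: [0.6085, 0.0446, 0.0946]
ee_rot: [3.14, 0.004, -0.0]
force: [-9.9, -5.3, 7.7]
width: 0.0136
gripper_force: 35.1
```

```bash
python3 tf.py .623 .0163
```

```text
t 19.07 pos [0.6085 0.0446 0.0946] th 2.045 r 31.84 resist 11.22 radial_on_tool -0.25 fz 7.67 w 13.6 mom [-2.03  3.65 -0.01]
```

Resistance is up to 11.2 N while the motion stalled, which looks like the seat. I'll pull the command back to the present position and see whether the push holds.

Emit:
arm_command:
  commands:
    - {"tx":-0.006,"ty":0.0026,"tz":-0.002,"twist":0}
    - {"tx":-0.008,"ty":0.0035,"tz":-0.003,"twist":0}
    - {"tx":-0.008,"ty":0.0035,"tz":-0.003,"twist":0}
    - {"tx":-0.008,"ty":0.0035,"tz":-0.003,"twist":0}
    - {"tx":-0.008,"ty":0.0035,"tz":-0.003,"twist":0}
    - {"tx":-0.008,"ty":0.0035,"tz":-0.003,"twist":0}
    - {"tx":-0.008,"ty":0.0035,"tz":-0.003,"twist":0}
    - {"tx":-0.008,"ty":0.0035,"tz":-0.003,"twist":0}

```text
t: 19.73
eef_pos: [0.6078, 0.0442, 0.0948]
ee_rot: [3.141, 0.002, -0.0]
force: [-4.3, -5.4, 0.5]
width: 0.0139
gripper_force: 35.0
```

```bash
python3 tf.py .623 .0163
python3 - <<'E'
from h import *
for c in ("scene","top"):
    a=grab_frame(c)
    for q in ["grip_0","axis_0"]: print(c,q,[(np.round(d["uv"],1).tolist(),round(d["score"],2)) for d in spot_point(q,c)][:5])
print(get_state()["t"],get_state()["force"],get_state()["eef_pos"])
E
```

```text
t 19.73 pos [0.6078 0.0442 0.0948] th 2.068 r 31.8 resist 6.34 radial_on_tool -2.76 fz 0.55 w 13.9 mom [-1.94  1.26  0.03]
scene grip_0 [([344.6, 181.0], 0.73), ([284.4, 194.9], 0.67), ([311.7, 203.0], 0.47), ([317.8, 155.9], 0.4)]
scene axis_0 [([341.2, 203.9], 0.7), ([303.5, 224.7], 0.59), ([283.5, 196.7], 0.48)]
top grip_0 [([343.7, 223.8], 0.69), ([284.9, 236.2], 0.48), ([334.2, 204.7], 0.44)]
top axis_0 [([334.5, 237.5], 0.74), ([341.0, 203.6], 0.61), ([294.1, 230.1], 0.43)]
20.0333 [-4.66342273 -4.79658121  1.27658687] [0.60784826 0.04428669 0.09484471]
```

Held at that position the push relaxes as a seat with drag would. I'll push once more to about 13 N, then release and lift.

Emit:
arm_command:
  commands:
    - {"tx":0.003,"ty":-0.0012,"tz":0,"twist":0}
    - {"tx":0.006,"ty":-0.0025,"tz":0,"twist":0}
    - {"tx":0.009,"ty":-0.004,"tz":0,"twist":0}
    - {"tx":0.0108,"ty":-0.0047,"tz":0,"twist":0}
    - {"tx":0.0108,"ty":-0.0047,"tz":0,"twist":0}
    - {"tx":0.0108,"ty":-0.0047,"tz":0,"twist":0}
    - {"tx":0.0108,"ty":-0.0047,"tz":0,"twist":0}
    - {"tx":0.0108,"ty":-0.0047,"tz":0,"twist":0}

```text
t: 20.7
eef_pos: [0.6085, 0.0446, 0.0947]
ee_rot: [3.14, 0.006, -0.001]
force: [-10.2, -6.4, 5.5]
width: 0.0134
gripper_force: 35.0
```

```bash
python3 tf.py .623 .0163
```

```text
t 20.7 pos [0.6085 0.0446 0.0947] th 2.044 r 31.83 resist 11.94 radial_on_tool -1.05 fz 5.47 w 13.4 mom [-2.37  3.66 -0.03]
```

Emit:
arm_command:
  commands:
    - {"tx":0,"ty":0,"tz":0,"twist":0}
    - {"tx":0,"ty":0,"tz":0,"twist":0}
    - {"tx":0,"ty":0,"tz":0,"twist":0}
    - {"tx":0,"ty":0,"tz":0,"twist":0}
    - {"tx":0,"ty":0,"tz":-0.1,"twist":0}
    - {"tx":0,"ty":0,"tz":-0.2,"twist":0}
    - {"tx":0,"ty":0,"tz":-0.28,"twist":0}
    - {"tx":0,"ty":0,"tz":-0.28,"twist":0}
  claw: 0.34

```text
t: 21.37
eef_pos: [0.6148, 0.047, 0.1705]
ee_rot: [-3.14, -0.008, 0.001]
force: [0.7, 0.1, 0.5]
width: 0.0298
gripper_force: 0.0
```

Emit:
arm_command:
  commands:
    - {"tx":-0.09,"ty":0.126,"tz":0,"twist":0}
    - {"tx":-0.18,"ty":0.252,"tz":0,"twist":0}
    - {"tx":-0.27,"ty":0.378,"tz":0,"twist":0}
    - {"tx":-0.354,"ty":0.5036,"tz":0,"twist":0}
    - {"tx":-0.354,"ty":0.5036,"tz":0,"twist":0}
    - {"tx":-0.354,"ty":0.5036,"tz":0,"twist":0}
    - {"tx":-0.354,"ty":0.5036,"tz":0,"twist":0}
    - {"tx":-0.354,"ty":0.5036,"tz":0,"twist":0}

```text
t: 22.03
eef_pos: [0.524, -0.0792, 0.1654]
ee_rot: [-3.141, -0.001, 0.001]
force: [0.0, 0.8, -0.1]
width: 0.03
gripper_force: 0.0
```

Run:
```python
from h import *
s=get_state();print(s["eef_pos"],s["force"],s["width"],s["t"])
c=calibration("wrist");w=grab_frame("wrist")
for q in ["grip_2","axis_2"]:
    for d in spot_point(q,"wrist")[:6]:
        print(q,np.round(d["uv"],1),round(d["score"],2),onz(ray("wrist",d["uv"],c),.133 if q[0]=="g" else .089).round(4))
b=grab_frame("top");a=grab_frame("scene")
R={}
for cam in ("top","scene"):
    R[cam]=[d["uv"] for d in spot_point("grip_2",cam)];print(cam,np.round(R[cam],1).tolist())
save("f.png",np.hstack([cv2.resize(w[190:270,285:365],(400,400),interpolation=cv2.INTER_CUBIC),cv2.resize(b[170:250,280:360],(400,400),interpolation=cv2.INTER_CUBIC)]))
```

```text
[ 0.52396531 -0.07919577  0.1654386 ] [ 0.02746655  0.79445489 -0.1066124 ] 0.02995827094511194 22.0333
grip_2 [324.  214.8] 0.92 [ 0.5232 -0.0789  0.133 ]
grip_2 [303.1 129.5] 0.82 [ 0.5871 -0.0639  0.133 ]
grip_2 [153.  237.9] 0.76 [0.5009 0.0696 0.133 ]
grip_2 [168.4 108.2] 0.75 [0.6085 0.0415 0.133 ]
axis_2 [219.1  91.1] 0.8 [0.6224 0.0133 0.089 ]
axis_2 [202.  207.8] 0.75 [0.5154 0.0367 0.089 ]
axis_2 [312.2 232. ] 0.59 [ 0.4923 -0.0683  0.089 ]
axis_2 [340.2 114.9] 0.58 [ 0.5982 -0.0928  0.089 ]
top [[284.4, 236.8], [340.9, 225.7]]
scene [[312.2, 203.7], [284.7, 195.1], [342.1, 182.0], [312.6, 154.6]]
```

View pics/f.png

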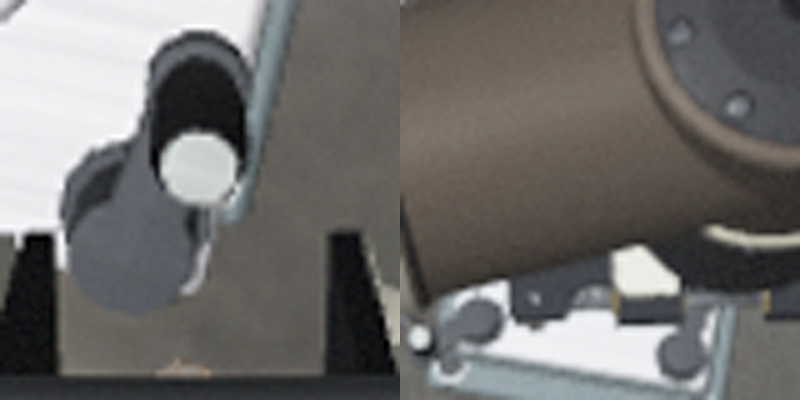

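The wrist crop shows nut 2's cap centred between the open finger pads, and the detector gives the grip at (0.523,-0.079), which agrees with the tool position. Going down and closing.

Emit:
arm_command:
  commands:
    - {"tx":0,"ty":0,"tz":0.06,"twist":0}
    - {"tx":0,"ty":0,"tz":0.12,"twist":0}
    - {"tx":0,"ty":0,"tz":0.17,"twist":0}
    - {"tx":0,"ty":0,"tz":0.21,"twist":0}
    - {"tx":0,"ty":0,"tz":0.24,"twist":0}
    - {"tx":0,"ty":0,"tz":0.264,"twist":0}
    - {"tx":0,"ty":0,"tz":0.264,"twist":0}
    - {"tx":0,"ty":0,"tz":0.264,"twist":0}

```text
t: 23.05
eef_pos: [0.5232, -0.0799, 0.0995]
ee_rot: [3.141, 0.0, 0.0]
force: [0.4, 0.2, 0.5]
width: 0.0297
gripper_force: 0.0
```

Emit:
arm_command:
  commands:
    - {"tx":0,"ty":0,"tz":0,"twist":0}
    - {"tx":0,"ty":0,"tz":0,"twist":0}
    - {"tx":0,"ty":0,"tz":0,"twist":0}
    - {"tx":0,"ty":0,"tz":0,"twist":0}
    - {"tx":0,"ty":0,"tz":0,"twist":0}
    - {"tx":0,"ty":0,"tz":0,"twist":0}
    - {"tx":0,"ty":0,"tz":0,"twist":0}
    - {"tx":0,"ty":0,"tz":0,"twist":0}
  claw: 0
  grip_force: 35

```text
t: 23.72
eef_pos: [0.5236, -0.0801, 0.0999]
ee_rot: [3.141, -0.001, 0.0]
force: [0.7, -2.1, 3.6]
width: 0.0134
gripper_force: 35.0
```

```bash
cat > plan.py <<'E'
# plan.py ax ay cx cy : coarse calls (3 x .75 rad) then fine step table (.13 rad), tool shares at yaw 0
import sys,numpy as np
ax,ay,cx,cy=map(float,sys.argv[1:5]);R=.032;C=np.array([ax,ay])
P=lambda a:C+R*np.array([np.cos(a),np.sin(a)])
th=np.arctan2(cy-ay,cx-ax);cur=np.array([cx,cy]);print("th0",round(th,3),"r0",np.hypot(cx-ax,cy-ay))
D=float(sys.argv[5]) if len(sys.argv)>5 else .75
for c in range(3):
    rows=[]
    for k in range(1,9):
        d=P(th-D*k/8)-cur;rows.append('{"tx": %.4f, "ty": %.4f, "tz": %.4f, "twist": 0}'%(d[0]*4,-d[1]*4,D*k/8*.004))
    th-=D;cur=P(th);print("["+", ".join(rows)+"]",round(th,3),cur.round(4))
for k in range(11):
    o=P(th);print(k,round(th-.13,3),*[ (round(float(d[0]*4),4),round(float(-d[1]*4),4)) for d in [P(th-.13*f)-o for f in (.33,.67,1)]]);th-=.13
E
python3 tf.py .493 -.0694; python3 plan.py .493 -.0694 .523 -.080
```

```text
t 23.72 pos [ 0.5236 -0.0801  0.0999] th -0.336 r 32.4 resist -1.78 radial_on_tool 1.34 fz 3.58 w 13.4 mom [-0.91 -0.2  -0.02]
th0 -0.34 r0 0.03181760518958021
[{"tx": -0.0038, "ty": 0.0114, "tz": 0.0004, "twist": 0}, {"tx": -0.0094, "ty": 0.0220, "tz": 0.0008, "twist": 0}, {"tx": -0.0159, "ty": 0.0321, "tz": 0.0011, "twist": 0}, {"tx": -0.0233, "ty": 0.0415, "tz": 0.0015, "twist": 0}, {"tx": -0.0316, "ty": 0.0502, "tz": 0.0019, "twist": 0}, {"tx": -0.0406, "ty": 0.0580, "tz": 0.0023, "twist": 0}, {"tx": -0.0504, "ty": 0.0650, "tz": 0.0026, "twist": 0}, {"tx": -0.0608, "ty": 0.0711, "tz": 0.0030, "twist": 0}] -1.09 [ 0.5078 -0.0978]
[{"tx": -0.0109, "ty": 0.0050, "tz": 0.0004, "twist": 0}, {"tx": -0.0222, "ty": 0.0091, "tz": 0.0008, "twist": 0}, {"tx": -0.0338, "ty": 0.0120, "tz": 0.0011, "twist": 0}, {"tx": -0.0457, "ty": 0.0138, "tz": 0.0015, "twist": 0}, {"tx": -0.0577, "ty": 0.0145, "tz": 0.0019, "twist": 0}, {"tx": -0.0696, "ty": 0.0141, "tz": 0.0023, "twist": 0}, {"tx": -0.0815, "ty": 0.0126, "tz": 0.0026, "twist": 0}, {"tx": -0.0932, "ty": 0.0099, "tz": 0.0030, "twist": 0}] -1
[... 502 characters left out ...]
-0.0862]
0 -2.72 (-0.0028, -0.0047) (-0.0054, -0.0097) (-0.0078, -0.0147)
1 -2.85 (-0.0021, -0.0051) (-0.0041, -0.0104) (-0.0058, -0.0156)
2 -2.98 (-0.0015, -0.0053) (-0.0027, -0.0108) (-0.0037, -0.0162)
3 -3.11 (-0.0008, -0.0054) (-0.0013, -0.0111) (-0.0016, -0.0166)
4 -3.24 (-0.0001, -0.0055) (0.0001, -0.0111) (0.0005, -0.0166)
5 -3.37 (0.0007, -0.0055) (0.0016, -0.011) (0.0027, -0.0164)
6 -3.5 (0.0014, -0.0053) (0.003, -0.0107) (0.0048, -0.0159)
7 -3.63 (0.002, -0.0051) (0.0044, -0.0103) (0.0068, -0.0152)
8 -3.76 (0.0027, -0.0048) (0.0056, -0.0096) (0.0087, -0.0141)
9 -3.89 (0.0033, -0.0044) (0.0068, -0.0088) (0.0105, -0.0129)
10 -4.02 (0.0038, -0.0039) (0.0079, -0.0078) (0.0121, -0.0114)
```

Emit:
arm_command:
  commands:
    - {"tx":-0.0038,"ty":0.0114,"tz":0,"twist":0}
    - {"tx":-0.0094,"ty":0.022,"tz":0.0003,"twist":0}
    - {"tx":-0.0159,"ty":0.0321,"tz":0.0006,"twist":0}
    - {"tx":-0.0233,"ty":0.0415,"tz":0.001,"twist":0}
    - {"tx":-0.0316,"ty":0.0502,"tz":0.0014,"twist":0}
    - {"tx":-0.0406,"ty":0.058,"tz":0.0018,"twist":0}
    - {"tx":-0.0504,"ty":0.065,"tz":0.0022,"twist":0}
    - {"tx":-0.0608,"ty":0.0711,"tz":0.0026,"twist":0}

```text
t: 24.38
eef_pos: [0.508, -0.0979, 0.099]
ee_rot: [-3.142, -0.001, -0.0]
force: [2.8, 3.6, 4.9]
width: 0.0135
gripper_force: 35.0
```

Emit:
arm_command:
  commands:
    - {"tx":-0.0109,"ty":0.005,"tz":0.0004,"twist":0}
    - {"tx":-0.0222,"ty":0.0091,"tz":0.0008,"twist":0}
    - {"tx":-0.0338,"ty":0.012,"tz":0.0011,"twist":0}
    - {"tx":-0.0457,"ty":0.0138,"tz":0.0015,"twist":0}
    - {"tx":-0.0577,"ty":0.0145,"tz":0.0019,"twist":0}
    - {"tx":-0.0696,"ty":0.0141,"tz":0.0023,"twist":0}
    - {"tx":-0.0815,"ty":0.0126,"tz":0.0026,"twist":0}
    - {"tx":-0.0932,"ty":0.0099,"tz":0.003,"twist":0}

```text
t: 25.05
eef_pos: [0.4849, -0.1003, 0.0982]
ee_rot: [3.141, -0.001, 0.0]
force: [5.6, 2.2, 3.6]
width: 0.0133
gripper_force: 35.0
```

```bash
python3 tf.py .493 -.0694
```

```text
t 25.05 pos [ 0.4849 -0.1003  0.0982] th -1.826 r 31.95 resist 4.84 radial_on_tool -3.53 fz 3.61 w 13.3 mom [ 0.82 -1.96 -0.01]
```

Emit:
arm_command:
  commands:
    - {"tx":-0.0114,"ty":-0.004,"tz":0.0002,"twist":0}
    - {"tx":-0.0224,"ty":-0.009,"tz":0.0004,"twist":0}
    - {"tx":-0.0329,"ty":-0.0152,"tz":0.0008,"twist":0}
    - {"tx":-0.0428,"ty":-0.022,"tz":0.0012,"twist":0}
    - {"tx":-0.0521,"ty":-0.03,"tz":0.0016,"twist":0}
    - {"tx":-0.0606,"ty":-0.0385,"tz":0.002,"twist":0}
    - {"tx":-0.0682,"ty":-0.048,"tz":0.0023,"twist":0}
    - {"tx":-0.075,"ty":-0.0579,"tz":0.0027,"twist":0}

```text
t: 25.72
eef_pos: [0.4659, -0.0864, 0.0975]
ee_rot: [3.14, -0.0, 0.0]
force: [4.3, -1.5, 1.7]
width: 0.0136
gripper_force: 35.0
```

Emit:
arm_command:
  commands:
    - {"tx":-0.0028,"ty":-0.0047,"tz":0.0002,"twist":0}
    - {"tx":-0.0054,"ty":-0.0097,"tz":0.0004,"twist":0}
    - {"tx":-0.0078,"ty":-0.0147,"tz":0.0005,"twist":0}
    - {"tx":-0.0078,"ty":-0.0147,"tz":0.0005,"twist":0}
    - {"tx":-0.0078,"ty":-0.0147,"tz":0.0005,"twist":0}
    - {"tx":-0.0078,"ty":-0.0147,"tz":0.0005,"twist":0}
    - {"tx":-0.0078,"ty":-0.0147,"tz":0.0005,"twist":0}
    - {"tx":-0.0078,"ty":-0.0147,"tz":0.0005,"twist":0}

```text
t: 26.38
eef_pos: [0.4637, -0.0824, 0.0973]
ee_rot: [3.141, 0.0, -0.0]
force: [3.4, -2.3, 4.7]
width: 0.0137
gripper_force: 35.0
```

```bash
python3 tf.py .493 -.069
```

```text
t 26.38 pos [ 0.4637 -0.0824  0.0973] th -2.712 r 32.17 resist 3.53 radial_on_tool -2.09 fz 4.74 w 13.7 mom [-1.07 -1.44  0.03]
```

Emit:
arm_command:
  commands:
    - {"tx":-0.0021,"ty":-0.0051,"tz":-0.002,"twist":0}
    - {"tx":-0.0041,"ty":-0.0104,"tz":-0.002,"twist":0}
    - {"tx":-0.0058,"ty":-0.0156,"tz":-0.002,"twist":0}
    - {"tx":-0.0062,"ty":-0.0176,"tz":-0.002,"twist":0}
    - {"tx":-0.0062,"ty":-0.0176,"tz":-0.002,"twist":0}
    - {"tx":-0.0062,"ty":-0.0176,"tz":-0.002,"twist":0}
    - {"tx":-0.0062,"ty":-0.0176,"tz":-0.002,"twist":0}
    - {"tx":-0.0062,"ty":-0.0176,"tz":-0.002,"twist":0}

```text
t: 27.05
eef_pos: [0.462, -0.0777, 0.0973]
ee_rot: [-3.142, 0.001, -0.0]
force: [5.7, -2.2, -0.9]
width: 0.0136
gripper_force: 35.0
```

```bash
python3 tf.py .493 -.069
python3 - <<'E'
import numpy as np
th=-2.868
for k in range(10):
    P=lambda a:.032*np.array([np.cos(a),np.sin(a)])
    print(k,round(th-.15,3),*[(round(float(d[0]*4),4),round(float(-d[1]*4),4)) for d in [P(th-.15*f)-P(th) for f in (.33,.67,1)]]);th-=.15
E
```

```text
t 27.05 pos [ 0.462  -0.0777  0.0973] th -2.868 r 32.14 resist 3.69 radial_on_tool -4.94 fz -0.89 w 13.6 mom [-0.78 -1.96  0.04]
0 -3.018 (-0.0016, -0.0061) (-0.0028, -0.0125) (-0.0038, -0.0188)
1 -3.168 (-0.0006, -0.0063) (-0.0009, -0.0128) (-0.0009, -0.0192)
2 -3.318 (0.0003, -0.0063) (0.001, -0.0128) (0.0019, -0.0191)
3 -3.468 (0.0013, -0.0062) (0.0029, -0.0125) (0.0048, -0.0186)
4 -3.618 (0.0022, -0.0059) (0.0047, -0.012) (0.0075, -0.0177)
5 -3.768 (0.003, -0.0056) (0.0065, -0.0111) (0.01, -0.0163)
6 -3.918 (0.0038, -0.005) (0.0081, -0.01) (0.0124, -0.0147)
7 -4.068 (0.0045, -0.0044) (0.0095, -0.0087) (0.0144, -0.0126)
8 -4.218 (0.0052, -0.0037) (0.0107, -0.0072) (0.0162, -0.0103)
9 -4.368 (0.0056, -0.0029) (0.0116, -0.0055) (0.0175, -0.0078)
```

Emit:
arm_command:
  commands:
    - {"tx":-0.0006,"ty":-0.0061,"tz":0,"twist":0}
    - {"tx":-0.0014,"ty":-0.0125,"tz":0.0005,"twist":0}
    - {"tx":-0.002,"ty":-0.0188,"tz":0.0005,"twist":0}
    - {"tx":-0.002,"ty":-0.0188,"tz":0.0005,"twist":0}
    - {"tx":-0.002,"ty":-0.0188,"tz":0.0005,"twist":0}
    - {"tx":-0.002,"ty":-0.0188,"tz":0.0005,"twist":0}
    - {"tx":-0.002,"ty":-0.0188,"tz":0.0005,"twist":0}
    - {"tx":-0.002,"ty":-0.0188,"tz":0.0005,"twist":0}

```text
t: 27.72
eef_pos: [0.4613, -0.073, 0.0973]
ee_rot: [3.142, 0.001, -0.0]
force: [4.0, -2.4, -1.7]
width: 0.0135
gripper_force: 35.0
```

Emit:
arm_command:
  commands:
    - {"tx":-0.0002,"ty":-0.0063,"tz":0.0005,"twist":0}
    - {"tx":-0.0001,"ty":-0.0128,"tz":0.001,"twist":0}
    - {"tx":0.0001,"ty":-0.0192,"tz":0.001,"twist":0}
    - {"tx":0.0001,"ty":-0.0192,"tz":0.001,"twist":0}
    - {"tx":0.0001,"ty":-0.0192,"tz":0.001,"twist":0}
    - {"tx":0.0001,"ty":-0.0192,"tz":0.001,"twist":0}
    - {"tx":0.0001,"ty":-0.0192,"tz":0.001,"twist":0}
    - {"tx":0.0001,"ty":-0.0192,"tz":0.001,"twist":0}

```text
t: 28.38
eef_pos: [0.4613, -0.0682, 0.0972]
ee_rot: [3.142, 0.001, -0.0]
force: [-0.2, -4.0, 0.4]
width: 0.0133
gripper_force: 35.0
```

Emit:
arm_command:
  commands:
    - {"tx":0.0003,"ty":-0.0063,"tz":0.0005,"twist":0}
    - {"tx":0.001,"ty":-0.0128,"tz":0.0005,"twist":0}
    - {"tx":0.0019,"ty":-0.0191,"tz":0.0005,"twist":0}
    - {"tx":0.0019,"ty":-0.0191,"tz":0.0005,"twist":0}
    - {"tx":0.0019,"ty":-0.0191,"tz":0.0005,"twist":0}
    - {"tx":0.0019,"ty":-0.0191,"tz":0.0005,"twist":0}
    - {"tx":0.0019,"ty":-0.0191,"tz":0.0005,"twist":0}
    - {"tx":0.0019,"ty":-0.0191,"tz":0.0005,"twist":0}

```text
t: 29.05
eef_pos: [0.4621, -0.0633, 0.0971]
ee_rot: [-3.141, 0.0, -0.0]
force: [-1.4, -2.5, 0.8]
width: 0.0135
gripper_force: 35.0
```

Emit:
arm_command:
  commands:
    - {"tx":0.0013,"ty":-0.0062,"tz":0.0005,"twist":0}
    - {"tx":0.0029,"ty":-0.0125,"tz":0.0005,"twist":0}
    - {"tx":0.0048,"ty":-0.0186,"tz":0.0005,"twist":0}
    - {"tx":0.0048,"ty":-0.0186,"tz":0.0005,"twist":0}
    - {"tx":0.0048,"ty":-0.0186,"tz":0.0005,"twist":0}
    - {"tx":0.0048,"ty":-0.0186,"tz":0.0005,"twist":0}
    - {"tx":0.0048,"ty":-0.0186,"tz":0.0005,"twist":0}
    - {"tx":0.0048,"ty":-0.0186,"tz":0.0005,"twist":0}

```text
t: 29.72
eef_pos: [0.4634, -0.0586, 0.097]
ee_rot: [-3.141, 0.0, -0.0]
force: [-3.3, -2.6, 0.2]
width: 0.0136
gripper_force: 35.0
```

Emit:
arm_command:
  commands:
    - {"tx":0.002,"ty":-0.0059,"tz":0.0005,"twist":0}
    - {"tx":0.0043,"ty":-0.012,"tz":0.0005,"twist":0}
    - {"tx":0.0068,"ty":-0.0179,"tz":0.0005,"twist":0}
    - {"tx":0.0068,"ty":-0.0179,"tz":0.0005,"twist":0}
    - {"tx":0.0068,"ty":-0.0179,"tz":0.0005,"twist":0}
    - {"tx":0.0068,"ty":-0.0179,"tz":0.0005,"twist":0}
    - {"tx":0.0068,"ty":-0.0179,"tz":0.0005,"twist":0}
    - {"tx":0.0068,"ty":-0.0179,"tz":0.0005,"twist":0}

```text
t: 30.38
eef_pos: [0.4653, -0.0541, 0.0969]
ee_rot: [-3.141, -0.0, -0.0]
force: [-2.0, -2.4, -1.8]
width: 0.0135
gripper_force: 35.0
```

```bash
python3 tf.py .493 -.069; python3 tf.py .4932 -.069
```

```text
t 30.38 pos [ 0.4653 -0.0541  0.0969] th 2.648 r 31.45 resist 3.02 radial_on_tool 0.65 fz -1.82 w 13.5 mom [-0.69  0.71 -0.03]
t 30.38 pos [ 0.4653 -0.0541  0.0969] th 2.651 r 31.63 resist 3.02 radial_on_tool 0.65 fz -1.82 w 13.5 mom [-0.69  0.71 -0.03]
```

Emit:
arm_command:
  commands:
    - {"tx":0.003,"ty":-0.0056,"tz":0.001,"twist":0}
    - {"tx":0.0063,"ty":-0.0111,"tz":0.001,"twist":0}
    - {"tx":0.0098,"ty":-0.0163,"tz":0.001,"twist":0}
    - {"tx":0.0098,"ty":-0.0163,"tz":0.001,"twist":0}
    - {"tx":0.0098,"ty":-0.0163,"tz":0.001,"twist":0}
    - {"tx":0.0098,"ty":-0.0163,"tz":0.001,"twist":0}
    - {"tx":0.0098,"ty":-0.0163,"tz":0.001,"twist":0}
    - {"tx":0.0098,"ty":-0.0163,"tz":0.001,"twist":0}

```text
t: 31.05
eef_pos: [0.4678, -0.05, 0.0968]
ee_rot: [-3.141, -0.0, -0.0]
force: [-2.6, -1.3, -1.3]
width: 0.0134
gripper_force: 35.0
```

```bash
python3 tf.py .4932 -.069
```

```text
t 31.05 pos [ 0.4678 -0.05    0.0968] th 2.5 r 31.69 resist 2.57 radial_on_tool 1.27 fz -1.26 w 13.4 mom [-0.75  0.86  0.  ]
```

Emit:
arm_command:
  commands:
    - {"tx":0.0045,"ty":-0.0057,"tz":0.0005,"twist":0}
    - {"tx":0.0094,"ty":-0.0111,"tz":0.001,"twist":0}
    - {"tx":0.0144,"ty":-0.0162,"tz":0.001,"twist":0}
    - {"tx":0.0144,"ty":-0.0162,"tz":0.001,"twist":0}
    - {"tx":0.0144,"ty":-0.0162,"tz":0.001,"twist":0}
    - {"tx":0.0144,"ty":-0.0162,"tz":0.001,"twist":0}
    - {"tx":0.0144,"ty":-0.0162,"tz":0.001,"twist":0}
    - {"tx":0.0144,"ty":-0.0162,"tz":0.001,"twist":0}

```text
t: 31.72
eef_pos: [0.4715, -0.0459, 0.0965]
ee_rot: [-3.141, -0.0, -0.0]
force: [-2.9, 0.1, 0.1]
width: 0.0137
gripper_force: 35.0
```

```bash
python3 tf.py .4932 -.069
```

```text
t 31.72 pos [ 0.4715 -0.0459  0.0965] th 2.325 r 31.69 resist 2.05 radial_on_tool 2.11 fz 0.13 w 13.7 mom [-0.19  1.14 -0.01]
```

Emit:
arm_command:
  commands:
    - {"tx":0.0054,"ty":-0.0049,"tz":0.0005,"twist":0}
    - {"tx":0.0112,"ty":-0.0094,"tz":0.0005,"twist":0}
    - {"tx":0.0171,"ty":-0.0135,"tz":0.0005,"twist":0}
    - {"tx":0.0171,"ty":-0.0135,"tz":0.0005,"twist":0}
    - {"tx":0.0171,"ty":-0.0135,"tz":0.0005,"twist":0}
    - {"tx":0.0171,"ty":-0.0135,"tz":0.0005,"twist":0}
    - {"tx":0.0171,"ty":-0.0135,"tz":0.0005,"twist":0}
    - {"tx":0.0171,"ty":-0.0135,"tz":0.0005,"twist":0}

```text
t: 32.38
eef_pos: [0.4739, -0.0436, 0.0962]
ee_rot: [3.14, 0.003, -0.0]
force: [-8.8, -3.4, 5.8]
width: 0.0136
gripper_force: 35.0
```

```bash
python3 tf.py .4932 -.069
```

```text
t 32.38 pos [ 0.4739 -0.0436  0.0962] th 2.22 r 31.92 resist 9.09 radial_on_tool 2.64 fz 5.77 w 13.6 mom [-1.43  3.25  0.01]
```

Seat reached at 9.1 N. I'll push a little further to about 12 N, release, lift and move over nut 1.

Emit:
arm_command:
  commands:
    - {"tx":0.002,"ty":-0.0015,"tz":0,"twist":0}
    - {"tx":0.004,"ty":-0.003,"tz":0,"twist":0}
    - {"tx":0.0052,"ty":-0.0038,"tz":0,"twist":0}
    - {"tx":0.0052,"ty":-0.0038,"tz":0,"twist":0}
    - {"tx":0.0052,"ty":-0.0038,"tz":0,"twist":0}
    - {"tx":0.0052,"ty":-0.0038,"tz":0,"twist":0}
    - {"tx":0.0052,"ty":-0.0038,"tz":0,"twist":0}
    - {"tx":0.0052,"ty":-0.0038,"tz":0,"twist":0}

```text
t: 33.05
eef_pos: [0.4742, -0.0432, 0.0961]
ee_rot: [3.139, 0.005, -0.001]
force: [-10.6, -4.9, 9.0]
width: 0.0135
gripper_force: 35.1
```

```bash
python3 tf.py .4932 -.069
```

```text
t 33.05 pos [ 0.4742 -0.0432  0.0961] th 2.207 r 32.03 resist 11.44 radial_on_tool 2.37 fz 9.04 w 13.5 mom [-2.2   4.22  0.04]
```

Emit:
arm_command:
  commands:
    - {"tx":0,"ty":0,"tz":0,"twist":0}
    - {"tx":0,"ty":0,"tz":0,"twist":0}
    - {"tx":0,"ty":0,"tz":0,"twist":0}
    - {"tx":0,"ty":0,"tz":0,"twist":0}
    - {"tx":0,"ty":0,"tz":-0.1,"twist":0}
    - {"tx":0,"ty":0,"tz":-0.2,"twist":0}
    - {"tx":0,"ty":0,"tz":-0.28,"twist":0}
    - {"tx":0,"ty":0,"tz":-0.28,"twist":0}
  claw: 0.34

```text
t: 33.72
eef_pos: [0.4803, -0.041, 0.1708]
ee_rot: [-3.14, -0.008, 0.001]
force: [0.2, 0.3, 0.9]
width: 0.0299
gripper_force: 0.0
```

Emit:
arm_command:
  commands:
    - {"tx":0.024,"ty":-0.11,"tz":0,"twist":0}
    - {"tx":0.048,"ty":-0.22,"tz":0,"twist":0}
    - {"tx":0.072,"ty":-0.33,"tz":0,"twist":0}
    - {"tx":0.097,"ty":-0.439,"tz":0,"twist":0}
    - {"tx":0.097,"ty":-0.439,"tz":0,"twist":0}
    - {"tx":0.097,"ty":-0.439,"tz":0,"twist":0}
    - {"tx":0.097,"ty":-0.439,"tz":0,"twist":0}
    - {"tx":0.097,"ty":-0.439,"tz":0,"twist":0}

```text
t: 34.38
eef_pos: [0.501, 0.0676, 0.1662]
ee_rot: [-3.142, 0.0, -0.0]
force: [-0.3, -0.7, 0.4]
width: 0.03
gripper_force: 0.0
```

```bash
cat > look.py <<'E'
from h import *
s=get_state();print(np.round(s["eef_pos"],4),np.round(s["force"],1),round(s["width"],4),round(s["t"],2))
c=calibration("wrist");w=grab_frame("wrist")
for q,z in (("grip_2",.133),("axis_2",.089)):
    for d in spot_point(q,"wrist")[:6]: print(q,np.round(d["uv"],1),round(d["score"],2),onz(ray("wrist",d["uv"],c),z).round(4))
E
python3 look.py
```

```text
[0.501  0.0676 0.1662] [-0.3 -0.7  0.4] 0.03 34.38
grip_2 [354.2  70.6] 0.93 [0.6073 0.0463 0.133 ]
grip_2 [488.1 107. ] 0.82 [ 0.5877 -0.0613  0.133 ]
grip_2 [323.  218.5] 0.66 [0.497  0.0686 0.133 ]
grip_2 [456.8 244.2] 0.66 [ 0.4732 -0.0441  0.133 ]
axis_2 [355.2 184.9] 0.82 [0.5137 0.0399 0.089 ]
axis_2 [380.6  63.4] 0.8 [0.6217 0.019  0.089 ]
axis_2 [494.5  99.6] 0.78 [ 0.5986 -0.094   0.089 ]
axis_2 [458.6 207.2] 0.68 [ 0.4927 -0.0625  0.089 ]
```

Emit:
arm_command:
  commands:
    - {"tx":0,"ty":0,"tz":0.06,"twist":0}
    - {"tx":0,"ty":0,"tz":0.12,"twist":0}
    - {"tx":0,"ty":0,"tz":0.17,"twist":0}
    - {"tx":0,"ty":0,"tz":0.21,"twist":0}
    - {"tx":0,"ty":0,"tz":0.24,"twist":0}
    - {"tx":0,"ty":0,"tz":0.264,"twist":0}
    - {"tx":0,"ty":0,"tz":0.264,"twist":0}
    - {"tx":0,"ty":0,"tz":0.264,"twist":0}

```text
t: 35.2
eef_pos: [0.5013, 0.0679, 0.1005]
ee_rot: [3.141, 0.0, -0.0]
force: [0.2, -0.5, -1.2]
width: 0.0299
gripper_force: 0.0
```

Emit:
arm_command:
  commands:
    - {"tx":0,"ty":0,"tz":0,"twist":0}
    - {"tx":0,"ty":0,"tz":0,"twist":0}
    - {"tx":0,"ty":0,"tz":0,"twist":0}
    - {"tx":0,"ty":0,"tz":0,"twist":0}
    - {"tx":0,"ty":0,"tz":0,"twist":0}
    - {"tx":0,"ty":0,"tz":0,"twist":0}
    - {"tx":0,"ty":0,"tz":0,"twist":0}
    - {"tx":0,"ty":0,"tz":0,"twist":0}
  claw: 0
  grip_force: 35

```text
t: 35.87
eef_pos: [0.5011, 0.0675, 0.1006]
ee_rot: [3.141, 0.0, -0.0]
force: [-0.1, -5.5, 3.9]
width: 0.0134
gripper_force: 35.0
```

```bash
sed -i 's/\.13\*f/.17*f/;s/\.13,3/.17,3/;s/th-=\.13/th-=.17/' plan.py; python3 tf.py .5155 .0386; python3 plan.py .5155 .0386 .501 .068 .77
```

```text
t 35.87 pos [0.5011 0.0675 0.1006] th 2.033 r 32.3 resist 2.52 radial_on_tool -4.87 fz 3.92 w 13.4 mom [-2.04  0.05 -0.05]
th0 2.029 r0 0.032781244637749785
[{"tx": 0.0127, "ty": -0.0021, "tz": 0.0004, "twist": 0}, {"tx": 0.0244, "ty": -0.0059, "tz": 0.0008, "twist": 0}, {"tx": 0.0364, "ty": -0.0086, "tz": 0.0012, "twist": 0}, {"tx": 0.0486, "ty": -0.0101, "tz": 0.0015, "twist": 0}, {"tx": 0.0610, "ty": -0.0104, "tz": 0.0019, "twist": 0}, {"tx": 0.0732, "ty": -0.0095, "tz": 0.0023, "twist": 0}, {"tx": 0.0854, "ty": -0.0074, "tz": 0.0027, "twist": 0}, {"tx": 0.0973, "ty": -0.0042, "tz": 0.0031, "twist": 0}] 1.259 [0.5253 0.0691]
[{"tx": 0.0115, "ty": 0.0043, "tz": 0.0004, "twist": 0}, {"tx": 0.0226, "ty": 0.0098, "tz": 0.0008, "twist": 0}, {"tx": 0.0331, "ty": 0.0162, "tz": 0.0012, "twist": 0}, {"tx": 0.0429, "ty": 0.0237, "tz": 0.0015, "twist": 0}, {"tx": 0.0519, "ty": 0.0320, "tz": 0.0019, "twist": 0}, {"tx": 0.0601, "ty": 0.0412, "tz": 0.0023, "twist": 0}, {"tx": 0.0674, "ty": 0.0511, "tz": 0.0027, "twist": 0}, {"tx": 0.0737, "ty": 0.0617, "tz": 0.0031, "twist": 0}] 0.489 [0.5437 0
[... 476 characters left out ...]
7]
0 -0.451 (-0.0022, 0.0068) (-0.0048, 0.0137) (-0.0078, 0.0203)
1 -0.621 (-0.0033, 0.0064) (-0.0071, 0.0127) (-0.0111, 0.0187)
2 -0.791 (-0.0043, 0.0057) (-0.0091, 0.0113) (-0.0141, 0.0165)
3 -0.961 (-0.0052, 0.0049) (-0.0109, 0.0096) (-0.0167, 0.0139)
4 -1.131 (-0.006, 0.0039) (-0.0124, 0.0077) (-0.0188, 0.0109)
5 -1.301 (-0.0066, 0.0029) (-0.0135, 0.0054) (-0.0204, 0.0076)
6 -1.471 (-0.007, 0.0017) (-0.0142, 0.0031) (-0.0214, 0.004)
7 -1.641 (-0.0072, 0.0005) (-0.0146, 0.0006) (-0.0217, 0.0003)
8 -1.811 (-0.0071, -0.0007) (-0.0145, -0.0018) (-0.0215, -0.0034)
9 -1.981 (-0.0069, -0.0019) (-0.0139, -0.0043) (-0.0206, -0.0069)
10 -2.151 (-0.0065, -0.003) (-0.013, -0.0066) (-0.0191, -0.0103)
```

Emit:
arm_command:
  commands:
    - {"tx":0.0127,"ty":-0.0021,"tz":0.0002,"twist":0}
    - {"tx":0.0244,"ty":-0.0059,"tz":0.0005,"twist":0}
    - {"tx":0.0364,"ty":-0.0086,"tz":0.001,"twist":0}
    - {"tx":0.0486,"ty":-0.0101,"tz":0.0013,"twist":0}
    - {"tx":0.061,"ty":-0.0104,"tz":0.0017,"twist":0}
    - {"tx":0.0732,"ty":-0.0095,"tz":0.002,"twist":0}
    - {"tx":0.0854,"ty":-0.0074,"tz":0.0024,"twist":0}
    - {"tx":0.0973,"ty":-0.0042,"tz":0.0028,"twist":0}

```text
t: 36.53
eef_pos: [0.5255, 0.07, 0.1001]
ee_rot: [-3.14, -0.0, -0.0]
force: [-3.9, 1.6, 5.8]
width: 0.0132
gripper_force: 35.0
```

Emit:
arm_command:
  commands:
    - {"tx":0.0115,"ty":0.0043,"tz":0.0004,"twist":0}
    - {"tx":0.0226,"ty":0.0098,"tz":0.0008,"twist":0}
    - {"tx":0.0331,"ty":0.0162,"tz":0.0012,"twist":0}
    - {"tx":0.0429,"ty":0.0237,"tz":0.0015,"twist":0}
    - {"tx":0.0519,"ty":0.032,"tz":0.0019,"twist":0}
    - {"tx":0.0601,"ty":0.0412,"tz":0.0023,"twist":0}
    - {"tx":0.0674,"ty":0.0511,"tz":0.0027,"twist":0}
    - {"tx":0.0737,"ty":0.0617,"tz":0.0031,"twist":0}

```text
t: 37.2
eef_pos: [0.5452, 0.0542, 0.0994]
ee_rot: [-3.14, -0.002, 0.0]
force: [-0.9, 4.4, 4.3]
width: 0.013
gripper_force: 35.0
```

Emit:
arm_command:
  commands:
    - {"tx":0.0053,"ty":0.0111,"tz":0.0004,"twist":0}
    - {"tx":0.0094,"ty":0.0227,"tz":0.0008,"twist":0}
    - {"tx":0.0124,"ty":0.0347,"tz":0.0012,"twist":0}
    - {"tx":0.0143,"ty":0.0468,"tz":0.0015,"twist":0}
    - {"tx":0.015,"ty":0.0591,"tz":0.0019,"twist":0}
    - {"tx":0.0145,"ty":0.0714,"tz":0.0023,"twist":0}
    - {"tx":0.0128,"ty":0.0836,"tz":0.0027,"twist":0}
    - {"tx":0.01,"ty":0.0956,"tz":0.0031,"twist":0}

```text
t: 37.87
eef_pos: [0.5477, 0.0297, 0.0987]
ee_rot: [-3.141, -0.002, 0.0]
force: [3.8, 3.4, 4.7]
width: 0.0132
gripper_force: 35.0
```

```bash
python3 tf.py .5155 .0386
```

```text
t 37.87 pos [0.5477 0.0297 0.0987] th -0.271 r 33.4 resist 4.33 radial_on_tool 2.74 fz 4.72 w 13.2 mom [ 1.44 -1.25  0.08]
```

Emit:
arm_command:
  commands:
    - {"tx":-0.0008,"ty":0.0068,"tz":-0.001,"twist":0}
    - {"tx":-0.003,"ty":0.0137,"tz":-0.0015,"twist":0}
    - {"tx":-0.0058,"ty":0.0203,"tz":-0.0015,"twist":0}
    - {"tx":-0.0058,"ty":0.0203,"tz":-0.0015,"twist":0}
    - {"tx":-0.0058,"ty":0.0203,"tz":-0.0015,"twist":0}
    - {"tx":-0.0058,"ty":0.0203,"tz":-0.0015,"twist":0}
    - {"tx":-0.0058,"ty":0.0203,"tz":-0.0015,"twist":0}
    - {"tx":-0.0058,"ty":0.0203,"tz":-0.0015,"twist":0}

```text
t: 38.53
eef_pos: [0.5451, 0.0244, 0.0986]
ee_rot: [3.141, -0.0, 0.0]
force: [5.3, -0.7, 5.0]
width: 0.0134
gripper_force: 35.0
```

```bash
python3 tf.py .5163 .0386
```

```text
t 38.53 pos [0.5451 0.0244 0.0986] th -0.459 r 32.13 resist 1.66 radial_on_tool 5.04 fz 5.01 w 13.4 mom [-0.32 -1.78 -0.01]
```

Emit:
arm_command:
  commands:
    - {"tx":-0.002,"ty":0.0068,"tz":-0.002,"twist":0}
    - {"tx":-0.0056,"ty":0.0134,"tz":-0.002,"twist":0}
    - {"tx":-0.0095,"ty":0.0195,"tz":-0.002,"twist":0}
    - {"tx":-0.0095,"ty":0.0195,"tz":-0.002,"twist":0}
    - {"tx":-0.0095,"ty":0.0195,"tz":-0.002,"twist":0}
    - {"tx":-0.0095,"ty":0.0195,"tz":-0.002,"twist":0}
    - {"tx":-0.0095,"ty":0.0195,"tz":-0.002,"twist":0}
    - {"tx":-0.0095,"ty":0.0195,"tz":-0.002,"twist":0}

```text
t: 39.2
eef_pos: [0.5421, 0.0198, 0.0986]
ee_rot: [3.142, 0.001, -0.0]
force: [4.2, 1.0, 0.1]
width: 0.0134
gripper_force: 35.0
```

```bash
python3 tf.py .5163 .0386
```

```text
t 39.2 pos [0.5421 0.0198 0.0986] th -0.63 r 31.98 resist 3.29 radial_on_tool 2.75 fz 0.06 w 13.4 mom [ 0.36 -1.52  0.  ]
```

Turned about 2.66 rad. Next steps.

Emit:
arm_command:
  commands:
    - {"tx":-0.0043,"ty":0.0058,"tz":0.0005,"twist":0}
    - {"tx":-0.0089,"ty":0.0115,"tz":0.0007,"twist":0}
    - {"tx":-0.0138,"ty":0.0168,"tz":0.0007,"twist":0}
    - {"tx":-0.0138,"ty":0.0168,"tz":0.0007,"twist":0}
    - {"tx":-0.0138,"ty":0.0168,"tz":0.0007,"twist":0}
    - {"tx":-0.0138,"ty":0.0168,"tz":0.0007,"twist":0}
    - {"tx":-0.0138,"ty":0.0168,"tz":0.0007,"twist":0}
    - {"tx":-0.0138,"ty":0.0168,"tz":0.0007,"twist":0}

```text
t: 39.87
eef_pos: [0.5385, 0.0154, 0.0985]
ee_rot: [3.141, 0.001, -0.0]
force: [1.5, 1.0, -2.1]
width: 0.0136
gripper_force: 35.0
```

```bash
python3 tf.py .5163 .0386
```

```text
t 39.87 pos [0.5385 0.0154 0.0985] th -0.809 r 32.08 resist 1.78 radial_on_tool 0.32 fz -2.11 w 13.6 mom [ 0.6  -0.58  0.01]
```

Emit:
arm_command:
  commands:
    - {"tx":-0.0052,"ty":0.0049,"tz":0.001,"twist":0}
    - {"tx":-0.0109,"ty":0.0096,"tz":0.0015,"twist":0}
    - {"tx":-0.0167,"ty":0.0139,"tz":0.0015,"twist":0}
    - {"tx":-0.0167,"ty":0.0139,"tz":0.0015,"twist":0}
    - {"tx":-0.0167,"ty":0.0139,"tz":0.0015,"twist":0}
    - {"tx":-0.0167,"ty":0.0139,"tz":0.0015,"twist":0}
    - {"tx":-0.0167,"ty":0.0139,"tz":0.0015,"twist":0}
    - {"tx":-0.0167,"ty":0.0139,"tz":0.0015,"twist":0}

```text
t: 40.53
eef_pos: [0.5345, 0.012, 0.0982]
ee_rot: [3.141, 0.001, -0.0]
force: [1.7, 4.0, -3.4]
width: 0.0133
gripper_force: 35.0
```

```bash
python3 tf.py .5163 .0386
```

```text
t 40.53 pos [0.5345 0.012  0.0982] th -0.969 r 32.25 resist 3.65 radial_on_tool -2.37 fz -3.36 w 13.3 mom [ 1.41 -0.28 -0.  ]
```

Emit:
arm_command:
  commands:
    - {"tx":-0.0061,"ty":0.0036,"tz":0.002,"twist":0}
    - {"tx":-0.0125,"ty":0.007,"tz":0.0025,"twist":0}
    - {"tx":-0.019,"ty":0.01,"tz":0.003,"twist":0}
    - {"tx":-0.019,"ty":0.01,"tz":0.003,"twist":0}
    - {"tx":-0.019,"ty":0.01,"tz":0.003,"twist":0}
    - {"tx":-0.019,"ty":0.01,"tz":0.003,"twist":0}
    - {"tx":-0.019,"ty":0.01,"tz":0.003,"twist":0}
    - {"tx":-0.019,"ty":0.01,"tz":0.003,"twist":0}

```text
t: 41.2
eef_pos: [0.5313, 0.0101, 0.0981]
ee_rot: [-3.141, -0.002, 0.0]
force: [3.0, 4.9, -3.3]
width: 0.0134
gripper_force: 35.0
```

```bash
python3 tf.py .5163 .0386
```

```text
t 41.2 pos [0.5313 0.0101 0.0981] th -1.085 r 32.2 resist 4.92 radial_on_tool -2.9 fz -3.31 w 13.4 mom [ 1.97 -1.25  0.03]
```

Emit:
arm_command:
  commands:
    - {"tx":-0.0036,"ty":0.0017,"tz":0,"twist":0}
    - {"tx":-0.0071,"ty":0.0035,"tz":0,"twist":0}
    - {"tx":-0.0106,"ty":0.0048,"tz":0,"twist":0}
    - {"tx":-0.0106,"ty":0.0048,"tz":0,"twist":0}
    - {"tx":-0.0106,"ty":0.0048,"tz":0,"twist":0}
    - {"tx":-0.0106,"ty":0.0048,"tz":0,"twist":0}
    - {"tx":-0.0106,"ty":0.0048,"tz":0,"twist":0}
    - {"tx":-0.0106,"ty":0.0048,"tz":0,"twist":0}

```text
t: 41.87
eef_pos: [0.5305, 0.0099, 0.0983]
ee_rot: [-3.139, -0.005, 0.001]
force: [9.5, 7.5, -7.3]
width: 0.0133
gripper_force: 35.0
```

```bash
python3 tf.py .5163 .0386
```

```text
t 41.87 pos [0.5305 0.0099 0.0983] th -1.111 r 32.0 resist 11.83 radial_on_tool -2.54 fz -7.25 w 13.3 mom [ 2.95 -3.08 -0.  ]
```

Nut 1 is firm at 11.8 N. Releasing and moving over nut 3.

Emit:
arm_command:
  commands:
    - {"tx":0,"ty":0,"tz":0,"twist":0}
    - {"tx":0,"ty":0,"tz":0,"twist":0}
    - {"tx":0,"ty":0,"tz":0,"twist":0}
    - {"tx":0,"ty":0,"tz":0,"twist":0}
    - {"tx":0,"ty":0,"tz":-0.1,"twist":0}
    - {"tx":0,"ty":0,"tz":-0.2,"twist":0}
    - {"tx":0,"ty":0,"tz":-0.28,"twist":0}
    - {"tx":0,"ty":0,"tz":-0.28,"twist":0}
  claw: 0.34

```text
t: 42.53
eef_pos: [0.5297, 0.0082, 0.1721]
ee_rot: [-3.141, -0.006, 0.0]
force: [-0.2, 0.5, 0.3]
width: 0.0299
gripper_force: 0.0
```

Emit:
arm_command:
  commands:
    - {"tx":0.08,"ty":0.1,"tz":0,"twist":0}
    - {"tx":0.16,"ty":0.2,"tz":0,"twist":0}
    - {"tx":0.235,"ty":0.285,"tz":0,"twist":0}
    - {"tx":0.235,"ty":0.285,"tz":0,"twist":0}
    - {"tx":0.235,"ty":0.285,"tz":0,"twist":0}
    - {"tx":0.235,"ty":0.285,"tz":0,"twist":0}
    - {"tx":0.235,"ty":0.285,"tz":0,"twist":0}
    - {"tx":0.235,"ty":0.285,"tz":0,"twist":0}

```text
t: 43.2
eef_pos: [0.5857, -0.0624, 0.1679]
ee_rot: [-3.142, -0.0, 0.001]
force: [0.9, 0.3, -0.2]
width: 0.0298
gripper_force: 0.0
```

```bash
python3 look.py
```

```text
[ 0.5857 -0.0624  0.1679] [ 0.9  0.3 -0.2] 0.0298 43.2
grip_2 [304.8 328.3] 0.96 [ 0.4748 -0.0449  0.133 ]
grip_2 [323.3 211.3] 0.84 [ 0.587  -0.0616  0.133 ]
grip_2 [189.2 185.1] 0.79 [0.6083 0.0451 0.133 ]
axis_2 [357.  180.8] 0.81 [ 0.6018 -0.0918  0.089 ]
axis_2 [237.3 157.4] 0.63 [0.6237 0.0155 0.089 ]
axis_2 [327.4 288.5] 0.62 [ 0.4916 -0.066   0.089 ]
axis_2 [304.4 326.7] 0.62 [ 0.4417 -0.0414  0.089 ]
```

Emit:
arm_command:
  commands:
    - {"tx":0,"ty":0,"tz":0.06,"twist":0}
    - {"tx":0,"ty":0,"tz":0.12,"twist":0}
    - {"tx":0,"ty":0,"tz":0.17,"twist":0}
    - {"tx":0,"ty":0,"tz":0.21,"twist":0}
    - {"tx":0,"ty":0,"tz":0.24,"twist":0}
    - {"tx":0,"ty":0,"tz":0.266,"twist":0}
    - {"tx":0,"ty":0,"tz":0.266,"twist":0}
    - {"tx":0,"ty":0,"tz":0.266,"twist":0}

```text
t: 44.02
eef_pos: [0.5864, -0.0629, 0.1013]
ee_rot: [3.141, 0.0, 0.0]
force: [0.4, 0.2, 0.0]
width: 0.0301
gripper_force: 0.0
```

Emit:
arm_command:
  commands:
    - {"tx":0,"ty":0,"tz":0,"twist":0}
    - {"tx":0,"ty":0,"tz":0,"twist":0}
    - {"tx":0,"ty":0,"tz":0,"twist":0}
    - {"tx":0,"ty":0,"tz":0,"twist":0}
    - {"tx":0,"ty":0,"tz":0,"twist":0}
    - {"tx":0,"ty":0,"tz":0,"twist":0}
    - {"tx":0,"ty":0,"tz":0,"twist":0}
    - {"tx":0,"ty":0,"tz":0,"twist":0}
  claw: 0
  grip_force: 35

```text
t: 44.68
eef_pos: [0.5866, -0.0629, 0.1016]
ee_rot: [3.142, -0.001, 0.0]
force: [-0.1, -1.5, 2.6]
width: 0.0133
gripper_force: 35.0
```

```bash
python3 tf.py .6007 -.0913; python3 plan.py .6007 -.0913 .5862 -.0628 .77
```

```text
t 44.68 pos [ 0.5866 -0.0629  0.1016] th 2.032 r 31.67 resist 0.73 radial_on_tool -1.32 fz 2.57 w 13.3 mom [-0.35  0.07  0.02]
th0 2.041 r0 0.03197655391063896
[{"tx": 0.0112, "ty": -0.0051, "tz": 0.0004, "twist": 0}, {"tx": 0.0229, "ty": -0.0091, "tz": 0.0008, "twist": 0}, {"tx": 0.0348, "ty": -0.0119, "tz": 0.0012, "twist": 0}, {"tx": 0.0471, "ty": -0.0135, "tz": 0.0015, "twist": 0}, {"tx": 0.0594, "ty": -0.0140, "tz": 0.0019, "twist": 0}, {"tx": 0.0717, "ty": -0.0133, "tz": 0.0023, "twist": 0}, {"tx": 0.0838, "ty": -0.0114, "tz": 0.0027, "twist": 0}, {"tx": 0.0957, "ty": -0.0083, "tz": 0.0031, "twist": 0}] 1.271 [ 0.6101 -0.0607]
[{"tx": 0.0116, "ty": 0.0042, "tz": 0.0004, "twist": 0}, {"tx": 0.0227, "ty": 0.0095, "tz": 0.0008, "twist": 0}, {"tx": 0.0333, "ty": 0.0158, "tz": 0.0012, "twist": 0}, {"tx": 0.0432, "ty": 0.0231, "tz": 0.0015, "twist": 0}, {"tx": 0.0523, "ty": 0.0314, "tz": 0.0019, "twist": 0}, {"tx": 0.0606, "ty": 0.0404, "tz": 0.0023, "twist": 0}, {"tx": 0.0681, "ty": 0.0503, "tz": 0.0027, "twist": 0}, {"tx": 0.0745, "ty": 0.0608, "tz": 0.0031, "twist": 0}] 0.501 [ 0.
[... 484 characters left out ...]
98]
0 -0.439 (-0.0021, 0.0069) (-0.0047, 0.0138) (-0.0075, 0.0204)
1 -0.609 (-0.0032, 0.0064) (-0.0069, 0.0128) (-0.0109, 0.0188)
2 -0.779 (-0.0043, 0.0058) (-0.009, 0.0115) (-0.0139, 0.0167)
3 -0.949 (-0.0052, 0.005) (-0.0108, 0.0098) (-0.0165, 0.0141)
4 -1.119 (-0.0059, 0.004) (-0.0123, 0.0078) (-0.0187, 0.0111)
5 -1.289 (-0.0065, 0.003) (-0.0134, 0.0056) (-0.0203, 0.0078)
6 -1.459 (-0.0069, 0.0018) (-0.0142, 0.0033) (-0.0213, 0.0043)
7 -1.629 (-0.0072, 0.0006) (-0.0145, 0.0008) (-0.0217, 0.0006)
8 -1.799 (-0.0072, -0.0006) (-0.0145, -0.0017) (-0.0215, -0.0031)
9 -1.969 (-0.0069, -0.0018) (-0.014, -0.0041) (-0.0207, -0.0067)
10 -2.139 (-0.0065, -0.003) (-0.0131, -0.0064) (-0.0192, -0.0101)
```

Emit:
arm_command:
  commands:
    - {"tx":0.0112,"ty":-0.0051,"tz":0.0004,"twist":0}
    - {"tx":0.0229,"ty":-0.0091,"tz":0.0008,"twist":0}
    - {"tx":0.0348,"ty":-0.0119,"tz":0.0012,"twist":0}
    - {"tx":0.0471,"ty":-0.0135,"tz":0.0015,"twist":0}
    - {"tx":0.0594,"ty":-0.014,"tz":0.0019,"twist":0}
    - {"tx":0.0717,"ty":-0.0133,"tz":0.0023,"twist":0}
    - {"tx":0.0838,"ty":-0.0114,"tz":0.0027,"twist":0}
    - {"tx":0.0957,"ty":-0.0083,"tz":0.0031,"twist":0}

```text
t: 45.35
eef_pos: [0.6098, -0.0605, 0.1008]
ee_rot: [-3.141, 0.001, 0.0]
force: [-3.7, 1.0, 6.2]
width: 0.0126
gripper_force: 35.0
```

Emit:
arm_command:
  commands:
    - {"tx":0.0116,"ty":0.0042,"tz":0.0002,"twist":0}
    - {"tx":0.0227,"ty":0.0095,"tz":0.0005,"twist":0}
    - {"tx":0.0333,"ty":0.0158,"tz":0.0009,"twist":0}
    - {"tx":0.0432,"ty":0.0231,"tz":0.0012,"twist":0}
    - {"tx":0.0523,"ty":0.0314,"tz":0.0016,"twist":0}
    - {"tx":0.0606,"ty":0.0404,"tz":0.002,"twist":0}
    - {"tx":0.0681,"ty":0.0503,"tz":0.0024,"twist":0}
    - {"tx":0.0745,"ty":0.0608,"tz":0.0028,"twist":0}

```text
t: 46.02
eef_pos: [0.629, -0.0752, 0.1]
ee_rot: [-3.141, -0.0, 0.0]
force: [-2.2, 3.2, 6.1]
width: 0.013
gripper_force: 35.0
```

Emit:
arm_command:
  commands:
    - {"tx":0.0054,"ty":0.0111,"tz":0.0002,"twist":0}
    - {"tx":0.0097,"ty":0.0226,"tz":0.0005,"twist":0}
    - {"tx":0.0129,"ty":0.0345,"tz":0.0009,"twist":0}
    - {"tx":0.0149,"ty":0.0467,"tz":0.0012,"twist":0}
    - {"tx":0.0157,"ty":0.0589,"tz":0.0016,"twist":0}
    - {"tx":0.0154,"ty":0.0713,"tz":0.002,"twist":0}
    - {"tx":0.0139,"ty":0.0835,"tz":0.0024,"twist":0}
    - {"tx":0.0112,"ty":0.0955,"tz":0.0028,"twist":0}

```text
t: 46.68
eef_pos: [0.6325, -0.0997, 0.0994]
ee_rot: [-3.141, -0.002, 0.0]
force: [1.2, 4.3, 4.3]
width: 0.0133
gripper_force: 35.0
```

```bash
python3 tf.py .6007 -.0913
```

```text
t 46.68 pos [ 0.6325 -0.0997  0.0994] th -0.259 r 32.88 resist 4.44 radial_on_tool 0.02 fz 4.34 w 13.3 mom [ 1.55 -0.5  -0.02]
```

Emit:
arm_command:
  commands:
    - {"tx":-0.0019,"ty":0.0069,"tz":-0.001,"twist":0}
    - {"tx":-0.0043,"ty":0.0138,"tz":-0.0015,"twist":0}
    - {"tx":-0.007,"ty":0.0204,"tz":-0.0015,"twist":0}
    - {"tx":-0.007,"ty":0.0204,"tz":-0.0015,"twist":0}
    - {"tx":-0.007,"ty":0.0204,"tz":-0.0015,"twist":0}
    - {"tx":-0.007,"ty":0.0204,"tz":-0.0015,"twist":0}
    - {"tx":-0.007,"ty":0.0204,"tz":-0.0015,"twist":0}
    - {"tx":-0.007,"ty":0.0204,"tz":-0.0015,"twist":0}

```text
t: 47.35
eef_pos: [0.63, -0.1052, 0.0995]
ee_rot: [3.141, -0.0, -0.0]
force: [4.0, 0.2, 2.8]
width: 0.0132
gripper_force: 35.0
```

```bash
python3 tf.py .6007 -.0913
```

```text
t 47.35 pos [ 0.63   -0.1052  0.0995] th -0.443 r 32.46 resist 1.92 radial_on_tool 3.55 fz 2.81 w 13.2 mom [ 0.23 -1.23 -0.02]
```

Emit:
arm_command:
  commands:
    - {"tx":-0.0027,"ty":0.0066,"tz":-0.0005,"twist":0}
    - {"tx":-0.0061,"ty":0.0131,"tz":-0.0005,"twist":0}
    - {"tx":-0.0099,"ty":0.0193,"tz":-0.0005,"twist":0}
    - {"tx":-0.0099,"ty":0.0193,"tz":-0.0005,"twist":0}
    - {"tx":-0.0099,"ty":0.0193,"tz":-0.0005,"twist":0}
    - {"tx":-0.0099,"ty":0.0193,"tz":-0.0005,"twist":0}
    - {"tx":-0.0099,"ty":0.0193,"tz":-0.0005,"twist":0}
    - {"tx":-0.0099,"ty":0.0193,"tz":-0.0005,"twist":0}

```text
t: 48.02
eef_pos: [0.6272, -0.11, 0.0994]
ee_rot: [3.141, 0.0, -0.0]
force: [3.2, -0.5, 0.7]
width: 0.0133
gripper_force: 35.0
```

```bash
python3 tf.py .6009 -.0913
```

```text
t 48.02 pos [ 0.6272 -0.11    0.0994] th -0.617 r 32.25 resist 1.42 radial_on_tool 2.94 fz 0.7 w 13.3 mom [ 0.32 -1.14  0.03]
```

Emit:
arm_command:
  commands:
    - {"tx":-0.0041,"ty":0.0059,"tz":0.0005,"twist":0}
    - {"tx":-0.0086,"ty":0.0117,"tz":0.0005,"twist":0}
    - {"tx":-0.0133,"ty":0.017,"tz":0.0005,"twist":0}
    - {"tx":-0.0133,"ty":0.017,"tz":0.0005,"twist":0}
    - {"tx":-0.0133,"ty":0.017,"tz":0.0005,"twist":0}
    - {"tx":-0.0133,"ty":0.017,"tz":0.0005,"twist":0}
    - {"tx":-0.0133,"ty":0.017,"tz":0.0005,"twist":0}
    - {"tx":-0.0133,"ty":0.017,"tz":0.0005,"twist":0}

```text
t: 48.68
eef_pos: [0.6237, -0.1142, 0.0993]
ee_rot: [3.141, 0.001, -0.0]
force: [2.3, 0.8, -0.2]
width: 0.0131
gripper_force: 35.0
```

```bash
python3 tf.py .6009 -.0913
```

```text
t 48.68 pos [ 0.6237 -0.1142  0.0993] th -0.787 r 32.32 resist 2.18 radial_on_tool 1.0 fz -0.23 w 13.1 mom [ 0.32 -0.91 -0.02]
```

Emit:
arm_command:
  commands:
    - {"tx":-0.0052,"ty":0.0049,"tz":0.0005,"twist":0}
    - {"tx":-0.0108,"ty":0.0097,"tz":0.001,"twist":0}
    - {"tx":-0.0165,"ty":0.014,"tz":0.001,"twist":0}
    - {"tx":-0.0165,"ty":0.014,"tz":0.001,"twist":0}
    - {"tx":-0.0165,"ty":0.014,"tz":0.001,"twist":0}
    - {"tx":-0.0165,"ty":0.014,"tz":0.001,"twist":0}
    - {"tx":-0.0165,"ty":0.014,"tz":0.001,"twist":0}
    - {"tx":-0.0165,"ty":0.014,"tz":0.001,"twist":0}

```text
t: 49.35
eef_pos: [0.6213, -0.1165, 0.0992]
ee_rot: [-3.14, -0.003, 0.0]
force: [6.3, 5.2, -2.7]
width: 0.0132
gripper_force: 35.0
```

```bash
python3 tf.py .6009 -.0913
```

```text
t 49.35 pos [ 0.6213 -0.1165  0.0992] th -0.892 r 32.42 resist 8.21 radial_on_tool -0.11 fz -2.69 w 13.2 mom [ 2.21 -2.44  0.03]
```

Emit:
arm_command:
  commands:
    - {"tx":-0.002,"ty":0.0016,"tz":0,"twist":0}
    - {"tx":-0.004,"ty":0.0032,"tz":0,"twist":0}
    - {"tx":-0.0056,"ty":0.0045,"tz":0,"twist":0}
    - {"tx":-0.0056,"ty":0.0045,"tz":0,"twist":0}
    - {"tx":-0.0056,"ty":0.0045,"tz":0,"twist":0}
    - {"tx":-0.0056,"ty":0.0045,"tz":0,"twist":0}
    - {"tx":-0.0056,"ty":0.0045,"tz":0,"twist":0}
    - {"tx":-0.0056,"ty":0.0045,"tz":0,"twist":0}

```text
t: 50.02
eef_pos: [0.6209, -0.1168, 0.0993]
ee_rot: [-3.139, -0.004, 0.001]
force: [8.4, 7.7, -4.9]
width: 0.0134
gripper_force: 35.0
```

```bash
python3 tf.py .6009 -.0913
```

```text
t 50.02 pos [ 0.6209 -0.1168  0.0993] th -0.907 r 32.41 resist 11.4 radial_on_tool -0.91 fz -4.89 w 13.4 mom [ 3.3  -3.34 -0.02]
```

Nut 3 is firm at 11.4 N. Releasing, lifting clear and checking.

Emit:
arm_command:
  commands:
    - {"tx":0,"ty":0,"tz":0,"twist":0}
    - {"tx":0,"ty":0,"tz":0,"twist":0}
    - {"tx":0,"ty":0,"tz":0,"twist":0}
    - {"tx":0,"ty":0,"tz":0,"twist":0}
    - {"tx":0,"ty":0,"tz":-0.1,"twist":0}
    - {"tx":0,"ty":0,"tz":-0.2,"twist":0}
    - {"tx":0,"ty":0,"tz":-0.3,"twist":0}
    - {"tx":0,"ty":0,"tz":-0.4,"twist":0}
  claw: 0.34

```text
t: 50.68
eef_pos: [0.6176, -0.1193, 0.2001]
ee_rot: [3.141, 0.001, -0.001]
force: [0.2, -0.0, -0.0]
width: 0.0298
gripper_force: 0.0
```

Emit:
arm_command:
  commands:
    - {"tx":-0.1,"ty":-0.15,"tz":-0.1,"twist":0}
    - {"tx":-0.2,"ty":-0.3,"tz":-0.2,"twist":0}
    - {"tx":-0.26,"ty":-0.36,"tz":-0.3,"twist":0}
    - {"tx":-0.26,"ty":-0.36,"tz":-0.4,"twist":0}
    - {"tx":-0.26,"ty":-0.36,"tz":-0.4,"twist":0}
    - {"tx":-0.26,"ty":-0.36,"tz":-0.4,"twist":0}
    - {"tx":-0.26,"ty":-0.36,"tz":-0.4,"twist":0}
    - {"tx":-0.26,"ty":-0.36,"tz":-0.4,"twist":0}

```text
t: 51.35
eef_pos: [0.5528, -0.0292, 0.298]
ee_rot: [3.141, 0.002, -0.001]
force: [0.1, 0.1, -0.5]
width: 0.0299
gripper_force: 0.0
```

```bash
python3 look.py
python3 - <<'E'
from h import *
b=grab_frame("top")
for q in ["pliers_red","oil_can","bolt_tin","spanner_13"]:
    print(q,[(onz(ray("top",d["uv"]),0).round(3).tolist(),round(d["score"],2)) for d in spot_point(q,"top")[:1]])
E
```

```text
[ 0.5528 -0.0292  0.298 ] [ 0.1  0.1 -0.5] 0.0299 51.35
grip_2 [260.3 131.9] 0.97 [0.6092 0.044  0.133 ]
grip_2 [288.3 199.6] 0.93 [0.5281 0.013  0.133 ]
grip_2 [339.  240.2] 0.8 [ 0.4757 -0.0483  0.133 ]
axis_2 [373.6 140.1] 0.9 [ 0.5961 -0.0942  0.089 ]
axis_2 [351.6 214.8] 0.69 [ 0.4946 -0.0674  0.089 ]
axis_2 [288.3 121.4] 0.63 [0.6201 0.0159 0.089 ]
axis_2 [272.9 198.8] 0.61 [0.5173 0.039  0.089 ]
pliers_red [([0.621, -0.102, 0.0], 0.71)]
oil_can [([0.651, -0.325, 0.0], 0.79)]
bolt_tin []
spanner_13 []
```

```bash
python3 -c "
from station import *
print(job_done())"
```

```text
the job is handed in; nothing more can be done
None
```

All four crank nuts are tight on their seats, done in cross order 0, 2, 1, 3 with a final push of about 11 to 12 N each; the job was handed in just after 51.4 s, and the tools and tins were never approached, though the last camera check couldn't see all of them.

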